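# Lower the glass of a contact-printing frame

## Robot

A 6-joint arm with a two-finger parallel gripper is mounted at the origin on the work surface. World frame = base frame: x ahead of the robot, y to its left, z up, the work surface at z = 0. Lengths are in mm, angles in rad, forces in N, time in s.
With the tool pointing down it reaches from about 350 to 875 mm from the base axis. Payload 4.2 kg.
Tool frame: the origin (TCP) lies at the very end of the fingers, on their centre line; the grasp point (between the pads) lies 19 mm behind it; y points along the fingers, z is the direction in which the jaws open and shut, and the axes are right-handed (so a half turn about y gives the same grasp; the last joint's range is limited). The gripper opens to 85 mm and grips with 20 to 120 N. Pads are 22 mm wide; open, the fingers measure 114 mm over their backs; the gripper's body (76 mm by 85 mm) begins 54 mm behind the grasp point. The pads swing forward as they close: fully open they stand 13 mm farther back than shut.
Start: joints at [1.37, 0.385, 0.008, 0, -1.194, -0.259], TCP at [277.322, 560.082, 231.312] pointing down, gripper open.
Joint ranges: [-3.14, 3.14], [-1.21, 2.06], [-1.07, 1.41], [-3.16, 2.05], [-2.99, -0.16], [-3.1, 3.1]. Speed limits (rad/s): [2.79, 2.79, 3.14, 3.14, 3.14, 3.14].

## Interface

Orientations are given as a unit quaternion [x, y, z, w].
In Python, from bench import arm gives the robot as it stands.
- The arm moves only by the shell command python3 -m creep 'ROWS'. ROWS is JSON, a list of rows, each an object with "delta_pos": the shift along the tool's x, y, z in mm, a list of three; "rot": the turn, a rotation vector about the tool's x, y, z in rad, a list of three; "jaw": the finger opening in mm, from 0 to 85.4. A call has exactly 10 rows; each row shifts and turns the commanded pose from where the row before left it, along the tool's axes as they then stand; what a row does not reach is not made up. A row lasts 1/12 s, in which the tool goes at most 41.7 mm and 7.16 degrees, less where a joint would pass 70% of its speed; a pose out of reach is approached as far as the arm can. A call is refused whole if a number of a shift passes 41.7 or a number of a turn 0.125, either way. A call with a gripper value outside its range is refused whole. The fingers move at their own pace and stop on an object; the grip force is fixed at half the most. Time passes only in rows, so rows that do not move let the fingers close, or fill a call up. It gives the time, the measured TCP pose, the force and the opening at its end, in the units of the state.
- arm.read_state(): the state, without advancing time (a new reading comes with each control period).
- arm.get_image(name): name is "side" or "top" or "wrist"; returns the picture (384x512x3 uint8, red, green, blue); there is no depth.
- arm.calibration(name): a dict with "intrinsics" (3x3 intrinsics, pixels), "R" (3x3) and "t" (3): a world point X has camera coordinates R X + t. Camera axes: x right, y down, z forward; pixel columns grow to the right and rows downward; lengths in mm; the calibration is good to about 2 mm. A picture is of the moment at which its call begins: read the wrist's pose just before it. calibration takes no time and is no camera call; for the wrist camera it gives the pose at the moment of the call.
- arm.job_done(): hands the job in, once; it reports no verdict.
Trained networks look in the newest picture that a camera, given by its name, has taken for a name from the list of things; names that differ only in an ending like _2 or _b are one class to them, and where a whole thing is asked for, a point or a joint stands for the part that bears it (a point fixed in the world has none). Each returns a list of dicts, best first, with "p" (0 to 1); they miss things now and then, are a little off and sometimes report something else, mostly with a low value. They report only what shows in the picture. A call takes as long as a camera call.
- arm.find_in(camera, target): "location" ([column, row] in pixels, amid what is visible of it).
- arm.masks_of(camera, target): "pixels" (384x512 bool, what is visible of it) and "location" ([column, row] in pixels, amid what is visible of it).
The state is a dict: "clock": time; "joints": joint angles; "joint_vel": joint speeds; "joint_efforts": joint torques, N m; "position": TCP position; "ee_rot": TCP orientation; "contact_force": force on the tool from outside, world axes, zero at the start; "wrist_torque": the same for the moment, N m; "gripper_width": finger opening in mm.
Only numpy, scipy, OpenCV 4.12 (cv2) and the standard library are available. Lean on these libraries where they do the work, as an engineer would, in place of code of your own. Each camera call takes 0.05 s, during which the arm holds its last target. There are 200 camera calls.

## Task

The hinged glass frame of the printing board is propped open on its red leg. Push the leg out from under it towards the hinge, catch the glass frame on the back of your finger as soon as it drops, and lower it gently until it lies fully shut on the board. Do not pinch the frame or the leg, do not raise the frame above where it stands now, never let it slam, and leave everything else on the table where it is.

Things in the scene. Friction and masses are not known exactly. Their poses are not given: they have to be found in the camera images.
- printer: Fixed plywood board of the printing frame, 260 mm (x) by 330 mm (y), top 40 mm above the table. Origin: centre of its underside, on the table. Its +x points from its front edge (robot side, at x = -130 mm) to the hinge; the red leg is on its -y side. Shut, the glass frame's front rail has its underside 40 mm above the table and overhangs the front edge by 18 mm: room for a fingertip beneath.
- frame (a joint): Angle (rad) of the glass frame about its hinge axis, which runs along the board's y at x = +92 mm, 51 mm above the table: 0 = shut flat on the board, grows as it opens, about 0.5 when propped. Rails 28 mm wide, 22 mm thick (evenly above and below the axis when shut) round a glass pane; 240 mm from axis to front edge, 250 mm wide, 0.4 to 0.7 kg. The hinge is free: unsupported, it falls shut.
- frame_corner (a point): Lower front corner of the glass frame at the leg side: the end of the bottom edge of the front rail. The front rail runs from here 250 mm along the board's +y. A soft black felt strip lines its underside. Moves with the frame.
- leg (a joint): Angle (rad) of the red prop leg about its screw, relative to the frame: 0 = folded along the frame's side, foot towards the hinge; about 1.07 as found, upright on the board and carrying the frame. A little stiff: it stays where put. Push its lower half towards the hinge (board +x) with 2 to 8 N; once it leans some 0.3 rad it slides away and the frame drops, folding the leg as it comes down.
- leg_screw (a point): Centre of the red leg at its screw: the leg is a 14 mm square bar, 114 mm from screw to foot centre, hanging just outside the frame's side (2 mm gap; its centre line 9 mm beyond the frame's side face, on the board's -y side), 10 mm behind the frame's front edge.
- leg_foot (a point): Centre of the rounded foot (7 mm radius, black) of the red leg, which slides on the top of the board.
- sanding_block: Loose cork sanding block, 65 x 24 x 18 mm, lying on the board's ledge beside the frame, on the side away from the leg; leave it alone. Origin: centre of its underside.
- drink_can: Loose yellow drink can, radius 33, height 122 mm; leave it alone. Origin: centre of its underside.
- tape_roll: Loose roll of tape lying flat, outer radius 50, height 24 mm; leave it alone. Origin: centre of its underside.
- solution_bottle: Loose amber bottle, radius 30, height 140 mm; leave it alone. Origin: centre of its underside.
- sensitiser_jar: Loose green glass jar with a white cap, radius 32, height 70 mm; leave it alone. Origin: centre of its underside.
- coating_brush: Loose flat brush lying on the table; leave it alone. Origin on its underside.
- palette_knife: Loose palette knife, 200 mm, lying on the table; leave it alone. Origin on its underside.

How it is judged:
By the outcome, as a careful person would: the job done as asked, in the order asked, and still so for the second after the job is handed in, with the robot touching nothing.
It also fails if it takes over 45 s, if anything falls off the work surface, if the arm or the gripper's body presses on something with over 40 N, if the wrist force passes 120 N, or if a joint passes its speed limit or range.

## Working session

There is one attempt and no reset: what is moved stays moved. The work goes in short steps, Python scripts to look and compute and a shell command to move; the robot and the scene stay as the last step left them, time stands still between calls to the robot, and variables do not carry over. Pictures are saved under pics/ and viewed, about 8 in all and at most 12, crops included, and the job is handed in when it is done.

```bash
mkdir -p pics; ls; python3 - <<'E'
from bench import arm
import cv2,numpy as np
s=arm.read_state()
print({k:np.round(v,3).tolist() for k,v in s.items()})
a=arm.get_image("side");b=arm.get_image("top")
cv2.imwrite("pics/a.png",cv2.cvtColor(a,cv2.COLOR_RGB2BGR))
cv2.imwrite("pics/b.png",cv2.cvtColor(b,cv2.COLOR_RGB2BGR))
for c in("side","top"):
  k=arm.calibration(c);print(c,np.round(k["intrinsics"],1).tolist(),np.round(k["R"],4).tolist(),np.round(k["t"],1).tolist())
  for n in("printer","frame","frame_corner","leg","leg_screw","leg_foot"):
    print(c,n,[(np.round(d["location"],1).tolist(),round(d["p"],2)) for d in arm.find_in(c,n)][:3])
E
```

```text
pics
{'clock': 0.0, 'joints': [1.37, 0.386, 0.007, -0.001, -1.194, -0.259], 'joint_vel': [0.002, -0.0, -0.001, 0.001, -0.0, -0.0], 'joint_efforts': [0.0, -39.229, 18.839, 4.186, -0.005, -0.0], 'position': [277.067, 559.57, 230.214], 'ee_rot': [-0.161, -0.688, 0.689, 0.161], 'contact_force': [0.283, -0.685, 0.259], 'wrist_torque': [0.034, -0.002, -0.011], 'gripper_width': 85.357}
side [[364.9, 0.0, 258.6], [0.0, 364.9, 187.0], [0.0, 0.0, 1.0]] [[-0.8343, -0.5513, 0.0032], [-0.3884, 0.5836, -0.7131], [0.3913, -0.5962, -0.701]] [474.1, 287.7, 730.4]
side printer [([219.7, 205.0], 0.91), ([273.5, 165.7], 0.66)]
side frame [([221.1, 187.2], 0.59)]
side frame_corner [([217.9, 185.7], 0.61)]
side leg [([332.8, 162.3], 0.69), ([274.7, 165.8], 0.65)]
side leg_screw [([274.6, 165.9], 0.66)]
side leg_foot [([272.4, 164.4], 0.48)]
top [[378.3, 0.0, 257.5], [0.0, 378.3, 190.1], [0.0, 0.0, 1.0]] [[0.0135, -0.9999, 0.0088], [-0.9813, -0.015, -0.1921], [0.1922, -0.0061, -0.9813]] [-8.9, 577.9, 1106.3]
top printer [([236.7, 166.6], 0.91)]
top frame [([240.7, 165.2], 0.86), ([136.5, 244.3], 0.46)]
top frame_corner [([241.6, 164.9], 0.61), ([158.5, 188.9], 0.59)]
top leg [([290.4, 182.4], 0.48)]
top leg_screw [([289.8, 183.4], 0.59)]
top leg_foot [([289.8, 181.7], 0.57)]
```

View pics/a.png

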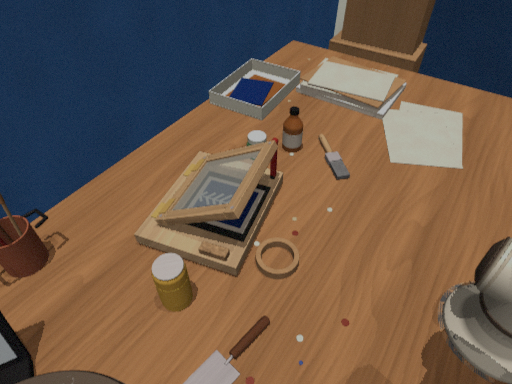

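View pics/b.png

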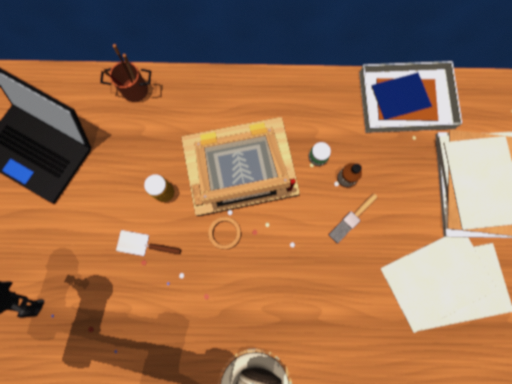

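```bash
cat > h.py <<'E'
import numpy as np,cv2
from scipy.optimize import least_squares
from scipy.spatial.transform import Rotation as Ro
def proj(k,X):
    c=np.atleast_2d(X)@np.array(k["R"]).T+np.array(k["t"]); p=c@np.array(k["intrinsics"]).T
    return p[:,:2]/p[:,2:]
def ray(k,px,z):
    R=np.array(k["R"]);C=-R.T@np.array(k["t"]);d=R.T@np.linalg.solve(np.array(k["intrinsics"]),[px[0],px[1],1.])
    return C+d*(z-C[2])/d[2]
E
python3 - <<'E'
from bench import arm
from h import *
k=arm.calibration("top");im=arm.get_image("top")
m=[d for d in arm.masks_of("top","printer")]
M=m[0]["pixels"].astype(np.uint8)
for n in("frame","leg"):
  r=arm.masks_of("top",n)
  if r and r[0]["p"]>.4: M|=r[0]["pixels"].astype(np.uint8); print(n,r[0]["p"],r[0]["pixels"].sum())
h=cv2.convexHull(cv2.findContours(M,0,1)[0][0] if 1 else 0)
h=max(cv2.findContours(M,0,1)[0],key=cv2.contourArea);h=cv2.convexHull(h)
print(M.sum())
q=cv2.approxPolyDP(h,6,True)[:,0];print(q.tolist())
for p in q: print(p,np.round(ray(k,p,40),0))
c=im[105:225,170:310];c=cv2.resize(c,None,fx=5.5,fy=5,interpolation=cv2.INTER_CUBIC)[:,:, ::-1].copy()
cv2.imwrite("pics/c.png",cv2.resize(im[105:225,170:310],None,fx=5,fy=5,interpolation=cv2.INTER_CUBIC)[:,:,::-1])
s=arm.get_image("side");cv2.imwrite("pics/d.png",cv2.resize(s[130:280,130:300],None,fx=4,fy=4,interpolation=cv2.INTER_CUBIC)[:,:,::-1])
E
```

```text
frame 0.89 5265
leg 0.42 24
8444
[[280, 118], [299, 194], [196, 216], [182, 138]]
[280 118] [820. -70.  40.]
[299 194] [ 571. -130.   40.]
[196 216] [497. 187.  40.]
[182 138] [747. 243.  40.]
```

View pics/c.png

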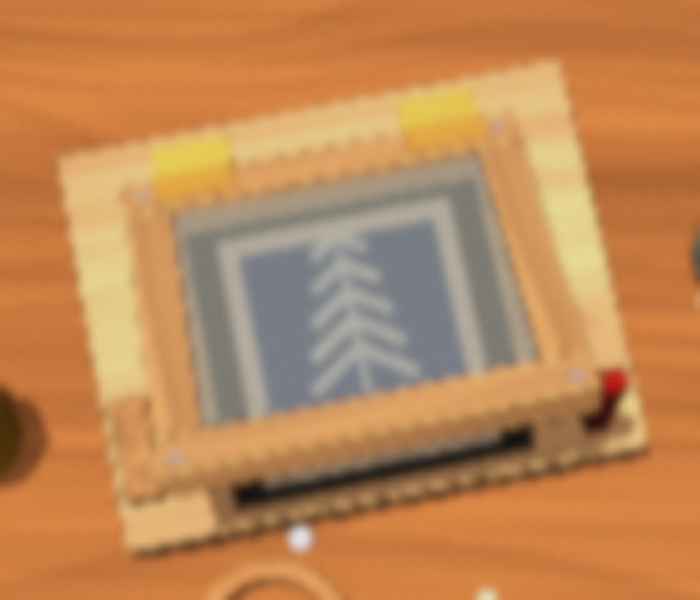

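View pics/d.png

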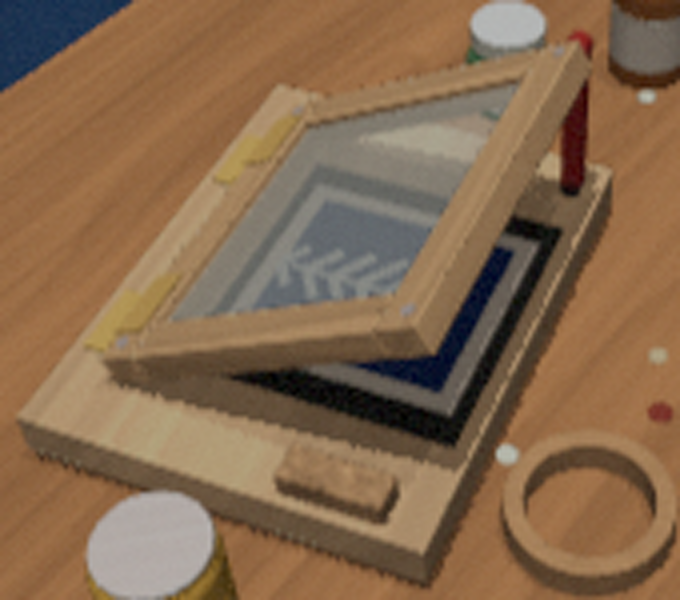

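```bash
cat >> h.py <<'E'
def B2W(P,X):  # board->world
    c,s=np.cos(P[2]),np.sin(P[2]); X=np.atleast_2d(X)
    return np.c_[P[0]+c*X[:,0]-s*X[:,1],P[1]+s*X[:,0]+c*X[:,1],X[:,2]]
def fr(a,r,h,y): return [92-r*np.cos(a)+h*np.sin(a),y,51+r*np.sin(a)+h*np.cos(a)]
E
python3 - <<'E'
from bench import arm
from h import *
kt,ks=arm.calibration("top"),arm.calibration("side")
bd=np.array([[130,165,40],[130,-165,40],[-130,-165,40],[-130,165,40]],float)
T=np.array([[182,136.6],[281.6,117.4],[299,194.6],[196,214.5]])
S=np.array([[135.5,235],[200,152],[282,174.5],[237.5,268]])
foot=np.array([273,176.5]);cor=np.array([238,219])
def f(v):
    P=v[:3];a=v[3]
    ft=[v[4],-134,47]
    return np.r_[(proj(kt,B2W(P,bd))-T).ravel(),(proj(ks,B2W(P,bd))-S).ravel(),(proj(ks,B2W(P,ft))-foot).ravel(),(proj(ks,B2W(P,fr(a,240,-11,125)))-cor).ravel()]
r=least_squares(f,[660,57,.22,.5,-110],loss='soft_l1')
print(np.round(r.x,3));print(np.round(r.fun,1))
np.save("P.npy",r.x)
P=r.x
print("corner",B2W(P,fr(P[3],240,-11,-125)).round(0),"screw",B2W(P,fr(P[3],230,0,-134)).round(0),"foot",B2W(P,[P[4],-134,47]).round(0),
 "leg top px",proj(kt,B2W(P,fr(P[3],230,0,-134))),proj(ks,B2W(P,fr(P[3],230,0,-134))))
for n,z in(("drink_can",61),("tape_roll",12),("solution_bottle",70),("sensitiser_jar",35),("coating_brush",8),("sanding_block",49)):
  d=arm.find_in("top",n)
  if d: print(n,round(d[0]["p"],2),ray(kt,d[0]["location"],z).round(0))
s=arm.read_state();print(s["clock"],Ro.from_quat(s["ee_rot"]).as_matrix().round(3).tolist())
E
```

```text
[ 6.60967e+02  5.76810e+01  2.18000e-01  5.17000e-01 -1.07209e+02]
[-1.1 -0.2 -0.  -0.4  0.5 -0.3 -1.2  1.1 -1.2 -0.3  0.2 -0.8  2.6 -1.7
 -0.6  1.3  0.1 -0.4  0.9 -0.5]
corner [[569. -91. 160.]] screw [[585. -96. 165.]] foot [[585. -96.  47.]] leg top px [[292.18635557 180.80946218]] [[274.85591188 141.13939307]]
drink_can 0.9 [575. 284.  61.]
tape_roll 0.66 [476. 128.  12.]
solution_bottle 0.93 [ 620. -278.   70.]
sensitiser_jar 0.85 [ 696. -204.   35.]
coating_brush 0.82 [ 491. -287.    8.]
sanding_block 0.5 [555. 190.  49.]
1.25 [[-0.896, 0.0, -0.444], [0.444, 0.0, -0.896], [-0.0, -1.0, -0.0]]
```

```bash
python3 -m creep '[{"delta_pos":[-22,0,28.5],"rot":[0,0,0],"jaw":85},{"delta_pos":[-22,0,28.5],"rot":[0,0,0],"jaw":60},{"delta_pos":[-22,0,28.5],"rot":[0,0,0],"jaw":50},{"delta_pos":[-22,0,28.5],"rot":[0,0,0],"jaw":40},{"delta_pos":[-22,0,28.5],"rot":[0,0,0],"jaw":40},{"delta_pos":[-22,0,28.5],"rot":[0,0,0],"jaw":40},{"delta_pos":[-22,0,28.5],"rot":[0,0,0],"jaw":40},{"delta_pos":[-22,0,28.5],"rot":[0,0,0],"jaw":40},{"delta_pos":[-22,0,28.5],"rot":[0,0,0],"jaw":40},{"delta_pos":[-22,0,28.5],"rot":[0,0,0],"jaw":40}]'
python3 -c "
from bench import arm;print(arm.read_state()['joints'])"
python3 -m creep '[{"delta_pos":[-22,0,28.5],"rot":[0,0,0],"jaw":40},{"delta_pos":[-22,0,28.5],"rot":[0,0,0],"jaw":40},{"delta_pos":[-22,0,28.5],"rot":[0,0,0],"jaw":40},{"delta_pos":[-22,0,28.5],"rot":[0,0,0],"jaw":40},{"delta_pos":[-22,0,28.5],"rot":[0,0,0],"jaw":40},{"delta_pos":[-22,0,28.5],"rot":[0,0,0],"jaw":40},{"delta_pos":[-22,0,28.5],"rot":[0,0,0],"jaw":40},{"delta_pos":[-22,0,28.5],"rot":[0,0,0],"jaw":40},{"delta_pos":[-22,0,28.5],"rot":[0,0,0],"jaw":40},{"delta_pos":[-22,0,28.5],"rot":[0,0,0],"jaw":40}]'
python3 -c "
from bench import arm;print(arm.read_state()['joints'])"
```

```text
clock: 2.08
position: [347.9, 205.4, 231.7]
ee_rot: [0.161, 0.689, -0.688, -0.161]
contact_force: [0.9, 0.4, 0.3]
gripper_width: 40.0
[ 9.39923813e-01 -4.69096871e-03 -4.88384410e-01  1.23001032e-04
 -1.08610887e+00  1.71684349e-01]
clock: 2.92
position: [418.7, -147.9, 231.7]
ee_rot: [0.162, 0.689, -0.688, -0.161]
contact_force: [1.3, 0.9, 0.5]
gripper_width: 40.4
[ 2.85751178e-02  7.04277932e-02 -4.09266449e-01  4.46676996e-05
 -1.08991531e+00  1.08231270e+00]
```

```bash
python3 -m creep '[{"delta_pos":[0,0,0],"rot":[-0.12,0,0],"jaw":40},{"delta_pos":[0,0,0],"rot":[-0.12,0,0],"jaw":40},{"delta_pos":[0,0,0],"rot":[-0.12,0,0],"jaw":40},{"delta_pos":[0,0,0],"rot":[-0.12,0,0],"jaw":40},{"delta_pos":[0,0,0],"rot":[-0.12,0,0],"jaw":40},{"delta_pos":[0,0,0],"rot":[0,0,0],"jaw":40},{"delta_pos":[0,0,0],"rot":[0,0,0],"jaw":40},{"delta_pos":[0,0,0],"rot":[0,0,0],"jaw":40},{"delta_pos":[0,0,0],"rot":[0,0,0],"jaw":40},{"delta_pos":[0,0,0],"rot":[0,0,0],"jaw":40}]'
python3 -c "
from bench import arm
import numpy as np
from scipy.spatial.transform import Rotation as Ro
s=arm.read_state();print(s['joints'].tolist() if hasattr(s['joints'],'tolist') else s['joints'],Ro.from_quat(s['ee_rot']).as_matrix().round(3).tolist())"
```

```text
clock: 3.75
position: [418.9, -144.7, 231.8]
ee_rot: [0.2, 0.861, -0.455, -0.105]
contact_force: [-0.2, -0.6, 0.7]
gripper_width: 40.0
[-0.42131283413634707, 0.1374077321713199, -0.23646808430065383, -0.6371151680683123, -1.2441697264313074, 1.7612573801238154] [[-0.898, 0.249, -0.364], [0.441, 0.506, -0.742], [-0.001, -0.826, -0.564]]
```

```bash
cat > kin.py <<'E'
import numpy as np
from scipy.spatial.transform import Rotation as Ro
from scipy.optimize import least_squares
# p: H, A, F, L, off_shoulder, off_wrist, ez
def fk(q,p,s4,s6,r6=0):
    H,A,F,L,o1,o2,e=p
    R=Ro.from_euler('z',q[0]);x=np.array([0,0,H])+R.apply([0,o1,0])
    R=R*Ro.from_euler('y',q[1]);x=x+R.apply([0,0,A])
    R=R*Ro.from_euler('y',-q[2]);x=x+R.apply([F,0,e])
    R=R*Ro.from_euler('x',s4*q[3])*Ro.from_euler('y',-q[4]);x=x+R.apply([L,o2,0])
    R=R*Ro.from_euler('x',s6*q[5]+r6)
    return x,R
E
python3 - <<'E'
from kin import *
D=[([1.37,.386,.007,-.001,-1.194,-.259],[277.07,559.57,230.2]),([.9399,-.0047,-.4884,0,-1.0861,.1717],[347.9,205.4,231.7]),([.02858,.07043,-.40927,0,-1.0899,1.0823],[418.7,-147.9,231.7]),([-.4213,.1374,-.2365,-.6371,-1.2442,1.7613],[418.9,-144.7,231.8])]
M4=np.array([[-0.898,0.249,-0.364],[0.441,0.506,-0.742],[-0.001,-0.826,-0.564]])
M0=np.array([[-0.896,0.0,-0.444],[0.444,0.0,-0.896],[0,-1,0]])
for s4 in(1,-1):
  f=lambda v:np.concatenate([fk(q,v,s4,1)[0]-x for q,x in D]+[300*(fk(D[3][0],v,s4,1)[1].apply([1,0,0])-M4[:,1])])
  r=least_squares(f,[120,563,422,250,-160,0,0],x_scale=[100]*7)
  print(s4,r.x.round(1),np.round(r.fun,1))
  for s6 in(1,-1):
    # constant offset C: Rtool=Rfk*C
    C=[fk(D[i][0],r.x,s4,s6)[1].inv()*Ro.from_matrix(m) for i,m in((0,M0),(2,M0),(3,M4))]
    print(s6,[c.as_matrix().round(2).tolist() for c in C])
E
```

```text
1 [-911.2  653.6  258.4 -339.7 -121.3  -38.6  308.4] [  -0.9   -2.5   -5.3   -1.3   -1.9    3.2    2.9    0.     3.1    2.4
   -1.3   -1.  -138.2 -308.6    0. ]
1 [[[-0.0, 1.0, 0.0], [0.87, 0.0, 0.5], [0.5, 0.0, -0.87]], [[-0.0, 1.0, -0.0], [-0.56, -0.0, -0.83], [-0.83, -0.0, 0.56]], [[-0.04, 0.37, 0.93], [-1.0, 0.04, -0.06], [-0.06, -0.93, 0.36]]]
-1 [[[-0.0, 1.0, 0.0], [1.0, 0.0, 0.0], [0.0, 0.0, -1.0]], [[-0.0, 1.0, -0.0], [1.0, 0.0, 0.0], [0.0, -0.0, -1.0]], [[-0.04, 0.37, 0.93], [0.9, -0.38, 0.19], [0.42, 0.85, -0.32]]]
-1 [ 163.1  563.8  422.4  297.8   -0.  -159.9   -1.1] [-0.3  0.  -0.   0.1 -0.1 -0.  -0.  -0.1  0.1  0.  -0.  -0.   0.1 -0.1
  0. ]
1 [[[0.0, 1.0, 0.0], [0.87, -0.0, 0.5], [0.5, 0.0, -0.87]], [[-0.0, 1.0, -0.0], [-0.56, -0.0, -0.83], [-0.83, -0.0, 0.56]], [[-0.0, 1.0, -0.0], [-0.93, -0.0, 0.37], [0.37, 0.0, 0.93]]]
-1 [[[0.0, 1.0, 0.0], [1.0, -0.0, -0.0], [-0.0, 0.0, -1.0]], [[-0.0, 1.0, -0.0], [1.0, 0.0, 0.0], [0.0, -0.0, -1.0]], [[-0.0, 1.0, -0.0], [1.0, 0.0, 0.0], [0.0, -0.0, -1.0]]]
```

```bash
cat >> kin.py <<'E'
PR=[163.1,563.8,422.4,297.8,0,-159.9,-1.1]
C=Ro.from_matrix([[0,1,0],[1,0,0],[0,0,-1]])
lo=np.array([-3.14,-1.21,-1.07,-3.16,-2.99,-3.1]);hi=np.array([3.14,2.06,1.41,2.05,-.16,3.1])
def FK(q):
    x,R=fk(q,PR,-1,-1);return x,R*C
def IK(x,R,q0):
    f=lambda q:np.r_[FK(q)[0]-x,300*(FK(q)[1].inv()*R).as_rotvec()]
    r=least_squares(f,np.clip(q0,lo+1e-3,hi-1e-3),bounds=(lo,hi));return r.x,np.abs(r.fun).max()
Pb=np.load("P.npy")[:3]
Rb=Ro.from_euler('z',Pb[2])
def pose(xyz,p,rho,yaw=0):
    """board coords of TCP; pitch down p, roll rho (upper finger to +y), yaw -> world"""
    y=np.array([np.cos(p),0,-np.sin(p)]);n=np.array([np.sin(p),0,np.cos(p)]);yb=np.array([0,1,0])
    z=-(np.cos(rho)*n+np.sin(rho)*yb);M=np.c_[np.cross(y,z),y,z]
    R=Rb*Ro.from_euler('z',yaw)*Ro.from_matrix(M)
    return np.r_[Rb.apply(xyz)+[Pb[0],Pb[1],0]],R
E
python3 - <<'E'
from kin import *
qc=[-.4213,.1374,-.2365,-.6371,-1.2442,1.7613]
T={"back":((-150,-122,115),.25,.41),"touch":((-109,-122,103),.25,.41),"end":((-75,-122,84),.25,.41),"low":((-139,-115,19),.5,0)}
rng=np.random.default_rng(0)
for yaw in(0,.3,.6):
 for n,(x,p,r) in T.items():
  X,R=pose(x,p,r,yaw);S=[]
  for i in range(25):
    q,e=IK(X,R,qc if i==0 else rng.uniform(lo,hi))
    if e<.1 and not any(np.abs(q-s).max()<.05 for s in S):S.append(q)
  print(yaw,n,X.round(0),[s.round(2).tolist() for s in S])
E
```

```text
0 back [541. -94. 115.] [[-0.79, 0.58, -0.7, -2.05, -1.18, -3.0]]
0 touch [581. -85. 103.] [[-0.71, 0.62, -0.65, -2.12, -1.15, -2.99]]
0 end [614. -78.  84.] [[-0.66, 0.68, -0.6, -2.19, -1.15, -2.97]]
0 low [550. -85.  19.] [[-0.7, 0.67, -0.66, -2.1, -0.93, 2.9]]
0.3 back [541. -94. 115.] [[-0.75, 0.58, -0.49, -1.72, -1.2, 3.03]]
0.3 touch [581. -85. 103.] [[-0.68, 0.62, -0.43, -1.77, -1.17, 3.03]]
0.3 end [614. -78.  84.] [[-0.64, 0.68, -0.38, -1.82, -1.15, 3.04]]
0.3 low [550. -85.  19.] [[-0.64, 0.65, -0.46, -1.7, -0.94, 2.62]]
0.6 back [541. -94. 115.] [[-0.69, 0.62, -0.29, -1.47, -1.33, 2.88]]
0.6 touch [581. -85. 103.] [[-0.63, 0.66, -0.24, -1.5, -1.3, 2.86]]
0.6 end [614. -78.  84.] [[-0.59, 0.72, -0.18, -1.54, -1.28, 2.86]]
0.6 low [550. -85.  19.] [[-0.58, 0.68, -0.29, -1.4, -1.07, 2.46]]
```

```bash
cat >> kin.py <<'E'
import json
def rows(path,jaws,x,R,dp=0,dr=2):
    """path: list of (x,R); integrates rounded rows with error feedback; prints lines of 10"""
    out=[];worst=0
    for (X,Rt),j in zip(path,jaws):
        d=np.round(R.inv().apply(X-x),dp); w=np.round((R.inv()*Rt).as_rotvec(),dr)
        worst=max(worst,np.linalg.norm(w)); x=x+R.apply(d);R=R*Ro.from_rotvec(w)
        out.append({"delta_pos":[float(v)+0 for v in d],"rot":[float(v)+0 for v in w],"jaw":j})
    print("max turn",round(worst,3),"max step",max(np.linalg.norm(o["delta_pos"]) for o in out))
    for i in range(0,len(out),10): print(json.dumps(out[i:i+10],separators=(",",":")).replace(".0,",",").replace(".0]","]"))
    return x,R
def toboard(x): return Rb.inv().apply(np.asarray(x)-[Pb[0],Pb[1],0])
FL=Ro.from_euler('y',np.pi)
def poseF(xyz,p,rho,yaw=0):
    X,R=pose(xyz,p,rho,yaw);return X,R*FL
E
python3 - <<'E'
from kin import *
from bench import arm
s=arm.read_state();q0=np.array(s["joints"]);print(FK(q0)[0],s["position"])
X,R=poseF((-185,-122,130),.25,.41)
q1,e=IK(X,R,[-.79,.58,-.7,-2.05,-1.18,.15]);print(e,q1.round(2))
N=20
path=[FK(q0+(q1-q0)*k/N) for k in range(1,N+1)]
for k in(4,9,14,19):
  x,Rk=path[k];print(toboard(x).round(0),(Rk.as_matrix()[:,1]).round(2))
rows(path,[40]*N,np.array(s["position"]),Ro.from_quat(s["ee_rot"]))
E
```

```text
[ 418.90050264 -144.70866794  231.78491218] [ 418.92268421 -144.69226627  231.7556596 ]
1.4210854715202004e-13 [-0.86  0.52 -0.73 -1.97 -1.18  0.11]
[-268.  -82.  177.] [ 0.38  0.68 -0.63]
[-239.  -50.  156.] [ 0.59  0.69 -0.42]
[-204.  -64.  147.] [ 0.81  0.52 -0.28]
[-185. -122.  130.] [ 0.95  0.21 -0.25]
max turn 0.175 max step 19.72308292331602
[{"delta_pos":[8,18,-1],"rot":[-0.06,0.15,-0.01],"jaw":40},{"delta_pos":[8,17,-1],"rot":[-0.06,0.15,-0.01],"jaw":40},{"delta_pos":[6,16,1],"rot":[-0.06,0.15,-0.02],"jaw":40},{"delta_pos":[5,14,0],"rot":[-0.05,0.15,-0.01],"jaw":40},{"delta_pos":[5,14,1],"rot":[-0.06,0.15,-0.02],"jaw":40},{"delta_pos":[3,11,1],"rot":[-0.05,0.15,-0.02],"jaw":40},{"delta_pos":[2,11,0],"rot":[-0.06,0.16,-0.03],"jaw":40},{"delta_pos":[1,10,0],"rot":[-0.05,0.15,-0.02],"jaw":40},{"delta_pos":[1,9,-2],"rot":[-0.06,0.16,-0.03],"jaw":40},{"delta_pos":[1,7,-2],"rot":[-0.05,0.15,-0.03],"jaw":40}]
[{"delta_pos":[0,7,-4],"rot":[-0.05,0.16,-0.03],"jaw":40},{"delta_pos":[0,6,-4],"rot":[-0.05,0.15,-0.04],"jaw":40},{"delta_pos":[1,5,-7],"rot":[-0.05,0.16,-0.04],"jaw":40},{"delta_pos":[1,4,-7],"rot":[-0.05,0.15,-0.04],"jaw":40},{"delta_pos":[2,3,-8],"rot":[-0.05,0.15,-0.05],"jaw":40},{"delta_pos":[4,3,-10],"rot":[-0.05,0.16,-0.04],"jaw":40},{"delta_pos":[5,3,-10],"rot":[-0.04,0.15,-0.06],"jaw":40},{"delta_pos":[6,2,-11],"rot":[-0.04,0.15,-0.05],"jaw":40},{"delta_pos":[8,2,-12],"rot":[-0.04,0.15,-0.06],"jaw":40},{"delta_pos":[10,1,-11],"rot":[-0.04,0.16,-0.06],"jaw":40}]
```

```bash
python3 - <<'E'
from kin import *
from bench import arm
s=arm.read_state();q0=np.array(s["joints"])
X,R=poseF((-185,-122,130),.25,.41)
q1,e=IK(X,R,[-.79,.58,-.7,-2.05,-1.18,.15])
N=30
path=[FK(q0+(q1-q0)*k/N) for k in range(1,N+1)]
rows(path,[40]*N,np.array(s["position"]),Ro.from_quat(s["ee_rot"]))
E
```

```text
max turn 0.121 max step 13.45362404707371
[{"delta_pos":[6,12,-1],"rot":[-0.04,0.1,-0.01],"jaw":40},{"delta_pos":[5,12,0],"rot":[-0.04,0.1,0],"jaw":40},{"delta_pos":[5,11,0],"rot":[-0.04,0.1,-0.01],"jaw":40},{"delta_pos":[4,11,0],"rot":[-0.04,0.1,-0.01],"jaw":40},{"delta_pos":[4,10,1],"rot":[-0.03,0.1,-0.01],"jaw":40},{"delta_pos":[3,9,0],"rot":[-0.04,0.1,-0.01],"jaw":40},{"delta_pos":[3,9,1],"rot":[-0.04,0.1,-0.02],"jaw":40},{"delta_pos":[3,9,1],"rot":[-0.04,0.1,-0.01],"jaw":40},{"delta_pos":[2,8,0],"rot":[-0.03,0.1,-0.01],"jaw":40},{"delta_pos":[1,7,1],"rot":[-0.04,0.11,-0.02],"jaw":40}]
[{"delta_pos":[1,7,0],"rot":[-0.04,0.1,-0.02],"jaw":40},{"delta_pos":[1,6,-1],"rot":[-0.03,0.1,-0.01],"jaw":40},{"delta_pos":[1,6,0],"rot":[-0.04,0.11,-0.02],"jaw":40},{"delta_pos":[0,5,-2],"rot":[-0.03,0.1,-0.02],"jaw":40},{"delta_pos":[0,5,-1],"rot":[-0.04,0.1,-0.02],"jaw":40},{"delta_pos":[0,5,-2],"rot":[-0.03,0.11,-0.02],"jaw":40},{"delta_pos":[1,4,-3],"rot":[-0.04,0.1,-0.03],"jaw":40},{"delta_pos":[0,4,-3],"rot":[-0.03,0.1,-0.02],"jaw":40},{"delta_pos":[0,3,-4],"rot":[-0.04,0.1,-0.03],"jaw":40},{"delta_pos":[1,3,-5],"rot":[-0.03,0.11,-0.02],"jaw":40}]
[{"delta_pos":[1,3,-5],"rot":[-0.03,0.1,-0.03],"jaw":40},{"delta_pos":[2,3,-5],"rot":[-0.04,0.1,-0.03],"jaw":40},{"delta_pos":[2,2,-6],"rot":[-0.03,0.11,-0.03],"jaw":40},{"delta_pos":[2,2,-6],"rot":[-0.03,0.1,-0.03],"jaw":40},{"delta_pos":[4,2,-7],"rot":[-0.03,0.1,-0.04],"jaw":40},{"delta_pos":[3,2,-7],"rot":[-0.02,0.1,-0.03],"jaw":40},{"delta_pos":[5,1,-7],"rot":[-0.03,0.1,-0.04],"jaw":40},{"delta_pos":[6,1,-8],"rot":[-0.03,0.11,-0.04],"jaw":40},{"delta_pos":[6,2,-7],"rot":[-0.02,0.1,-0.04],"jaw":40},{"delta_pos":[7,1,-8],"rot":[-0.03,0.1,-0.04],"jaw":40}]
```

```bash
python3 -m creep '[{"delta_pos":[6,12,-1],"rot":[-0.04,0.1,-0.01],"jaw":40},{"delta_pos":[5,12,0],"rot":[-0.04,0.1,0],"jaw":40},{"delta_pos":[5,11,0],"rot":[-0.04,0.1,-0.01],"jaw":40},{"delta_pos":[4,11,0],"rot":[-0.04,0.1,-0.01],"jaw":40},{"delta_pos":[4,10,1],"rot":[-0.03,0.1,-0.01],"jaw":40},{"delta_pos":[3,9,0],"rot":[-0.04,0.1,-0.01],"jaw":40},{"delta_pos":[3,9,1],"rot":[-0.04,0.1,-0.02],"jaw":40},{"delta_pos":[3,9,1],"rot":[-0.04,0.1,-0.01],"jaw":40},{"delta_pos":[2,8,0],"rot":[-0.03,0.1,-0.01],"jaw":40},{"delta_pos":[1,7,1],"rot":[-0.04,0.11,-0.02],"jaw":40}]'
python3 -m creep '[{"delta_pos":[1,7,0],"rot":[-0.04,0.1,-0.02],"jaw":40},{"delta_pos":[1,6,-1],"rot":[-0.03,0.1,-0.01],"jaw":40},{"delta_pos":[1,6,0],"rot":[-0.04,0.11,-0.02],"jaw":40},{"delta_pos":[0,5,-2],"rot":[-0.03,0.1,-0.02],"jaw":40},{"delta_pos":[0,5,-1],"rot":[-0.04,0.1,-0.02],"jaw":40},{"delta_pos":[0,5,-2],"rot":[-0.03,0.11,-0.02],"jaw":40},{"delta_pos":[1,4,-3],"rot":[-0.04,0.1,-0.03],"jaw":40},{"delta_pos":[0,4,-3],"rot":[-0.03,0.1,-0.02],"jaw":40},{"delta_pos":[0,3,-4],"rot":[-0.04,0.1,-0.03],"jaw":40},{"delta_pos":[1,3,-5],"rot":[-0.03,0.11,-0.02],"jaw":40}]'
python3 -m creep '[{"delta_pos":[1,3,-5],"rot":[-0.03,0.1,-0.03],"jaw":40},{"delta_pos":[2,3,-5],"rot":[-0.04,0.1,-0.03],"jaw":40},{"delta_pos":[2,2,-6],"rot":[-0.03,0.11,-0.03],"jaw":40},{"delta_pos":[2,2,-6],"rot":[-0.03,0.1,-0.03],"jaw":40},{"delta_pos":[4,2,-7],"rot":[-0.03,0.1,-0.04],"jaw":40},{"delta_pos":[3,2,-7],"rot":[-0.02,0.1,-0.03],"jaw":40},{"delta_pos":[5,1,-7],"rot":[-0.03,0.1,-0.04],"jaw":40},{"delta_pos":[6,1,-8],"rot":[-0.03,0.11,-0.04],"jaw":40},{"delta_pos":[6,2,-7],"rot":[-0.02,0.1,-0.04],"jaw":40},{"delta_pos":[7,1,-8],"rot":[-0.03,0.1,-0.04],"jaw":40}]'
cat >> kin.py <<'E'
def rep(s):
    M=(Rb.inv()*Ro.from_quat(s["ee_rot"])).as_matrix()
    y=M[:,1];u=M[:,2]; n=np.array([-y[2],0,np.hypot(y[0],y[1])])
    print("t",round(s["clock"],2),"TCP board",toboard(s["position"]).round(1),"pitch",round(float(-np.arcsin(y[2])),3),"yaw",round(float(np.arctan2(y[1],y[0])),3),"u",u.round(2),"q",np.round(s["joints"],2),"F",np.round(Rb.inv().apply(s["contact_force"]),1),"w",round(float(s["gripper_width"]),1))
E
python3 - <<'E'
from bench import arm
from kin import *
import cv2
s=arm.read_state();rep(s)
im=arm.get_image("wrist");k=arm.calibration("wrist");cv2.imwrite("pics/w1.png",im[:,:,::-1])
from h import proj,B2W,fr
for n in("leg","leg_foot","leg_screw","frame_corner"):
  print(n,[(np.round(d["location"],1).tolist(),round(d["p"],2)) for d in arm.find_in("wrist",n)][:2])
print(np.round(k["intrinsics"],0).tolist())
for n,X in(("screw",fr(.4985,230,0,-134)),("foot",[-110,-134,47]),("corner",fr(.4985,240,-11,-125)),("fcornerL",fr(.4985,240,-11,125)),("board fr",[-130,-165,40])):
  print(n,proj(k,B2W(Pb,X)).round(1))
im=arm.get_image("side");cv2.imwrite("pics/s1.png",cv2.resize(im[100:300,130:390],None,fx=3,fy=3,interpolation=cv2.INTER_CUBIC)[:,:,::-1])
E
```

```text
clock: 4.58
position: [421.4, -63.0, 167.4]
ee_rot: [0.362, 0.782, -0.127, -0.492]
contact_force: [0.4, -0.2, -0.8]
gripper_width: 40.1
clock: 5.42
position: [462.4, -41.4, 149.6]
ee_rot: [-0.374, -0.483, -0.252, 0.751]
contact_force: [0.1, -0.5, -0.7]
gripper_width: 40.1
clock: 6.25
position: [507.3, -101.7, 129.2]
ee_rot: [-0.221, -0.076, -0.59, 0.773]
contact_force: [0.4, -0.2, 0.5]
gripper_width: 39.8
t 6.25 TCP board [-184.4 -122.4  129.2] pitch 0.254 yaw -0.002 u [0.23 0.39 0.89] q [-0.85  0.52 -0.74 -1.98 -1.18  0.11] F [ 0.3 -0.3  0.5] w 39.8
leg [([232.0, 208.1], 0.7)]
leg_foot [([233.2, 206.9], 0.61)]
leg_screw [([233.5, 205.3], 0.65)]
frame_corner [([335.7, 108.5], 0.76)]
[[312.0, 0.0, 255.0], [0.0, 312.0, 190.0], [0.0, 0.0, 1.0]]
screw [[313.3 243.5]]
foot [[177.6 176.7]]
corner [[311.2 235.7]]
fcornerL [[ 538.3 -215.3]]
board fr [[143.1 213.8]]
```

View pics/w1.png

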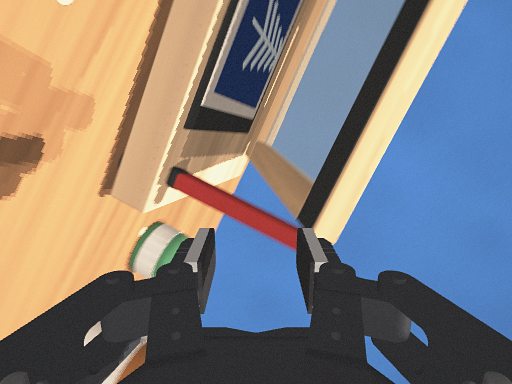

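View pics/s1.png

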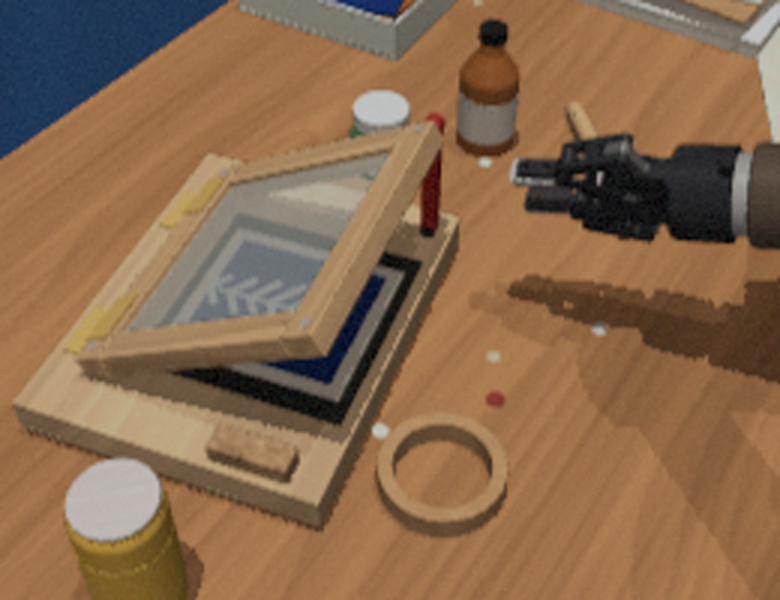

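```bash
cat >> kin.py <<'E'
def fromU(U,p,rho=.41,d=54.5,ret=4,yaw=0):
    u=np.array([np.cos(rho)*np.sin(p),np.sin(rho),np.cos(rho)*np.cos(p)]);y=np.array([np.cos(p),0,-np.sin(p)])
    return poseF(np.array(U,float)-d/2*u+ret*y,p,rho,yaw)
def lerp(P0,P1,N):
    w=(P0[1].inv()*P1[1]).as_rotvec()
    return [(P0[0]+(P1[0]-P0[0])*k/N,P0[1]*Ro.from_rotvec(w*k/N)) for k in range(1,N+1)]
E
python3 - <<'E'
from bench import arm
from kin import *
s=arm.read_state();P0=(np.array(s["position"]),Ro.from_quat(s["ee_rot"]))
A=fromU((-113,-111,131),.25)
rows(lerp(P0,A,10),[40]*10,*P0,dp=1,dr=3)
E
```

```text
max turn 0.001 max step 7.427651041883969
[{"delta_pos":[-0.3,7.3,-0.5],"rot":[0,0,0],"jaw":40},{"delta_pos":[-0.3,7.3,-0.5],"rot":[0.001,0,0],"jaw":40},{"delta_pos":[-0.4,7.4,-0.5],"rot":[0,-0.001,0],"jaw":40},{"delta_pos":[-0.3,7.3,-0.5],"rot":[0,0,0],"jaw":40},{"delta_pos":[-0.3,7.3,-0.5],"rot":[0.001,0,0],"jaw":40},{"delta_pos":[-0.3,7.3,-0.5],"rot":[0,0,0],"jaw":40},{"delta_pos":[-0.4,7.3,-0.5],"rot":[0,0,0],"jaw":40},{"delta_pos":[-0.3,7.4,-0.5],"rot":[0.001,-0.001,0],"jaw":40},{"delta_pos":[-0.3,7.3,-0.6],"rot":[0,0,0],"jaw":40},{"delta_pos":[-0.3,7.3,-0.5],"rot":[0,0,0],"jaw":40}]
```

```bash
python3 -m creep '[{"delta_pos":[-0.3,7.3,-0.5],"rot":[0,0,0],"jaw":40},{"delta_pos":[-0.3,7.3,-0.5],"rot":[0,0,0],"jaw":40},{"delta_pos":[-0.4,7.4,-0.5],"rot":[0,0,0],"jaw":40},{"delta_pos":[-0.3,7.3,-0.5],"rot":[0,0,0],"jaw":40},{"delta_pos":[-0.3,7.3,-0.5],"rot":[0,0,0],"jaw":40},{"delta_pos":[-0.3,7.3,-0.5],"rot":[0,0,0],"jaw":40},{"delta_pos":[-0.4,7.3,-0.5],"rot":[0,0,0],"jaw":40},{"delta_pos":[-0.3,7.3,-0.5],"rot":[0,0,0],"jaw":40},{"delta_pos":[-0.3,7.3,-0.5],"rot":[0,0,0],"jaw":40},{"delta_pos":[-0.3,7.3,-0.5],"rot":[0,0,0],"jaw":40}]'
python3 - <<'E'
from bench import arm
from kin import *
import cv2
s=arm.read_state();rep(s)
im=arm.get_image("wrist");sd=arm.get_image("side")
a=cv2.resize(sd[110:230,170:330],(640,480),interpolation=cv2.INTER_CUBIC)
cv2.imwrite("pics/w2.png",np.hstack([cv2.resize(im[60:360,100:460],(400,333)),cv2.resize(a,(400,300))[:333] if 0 else cv2.copyMakeBorder(cv2.resize(a,(400,300)),0,33,0,0,0)])[:,:,::-1])
P0=(np.array(s["position"]),Ro.from_quat(s["ee_rot"]))
T=fromU((-106.7,-111,129),.25);E=fromU((-80,-111,116),0)
rows(lerp(P0,T,2)+lerp(T,E,8),[40]*10,*P0,dp=1,dr=3)
E
```

```text
clock: 7.38
position: [575.1, -87.1, 105.0]
ee_rot: [-0.222, -0.078, -0.59, 0.772]
contact_force: [-0.3, -0.4, -0.6]
gripper_width: 39.9
t 7.38 TCP board [-115.2 -122.8  105. ] pitch 0.254 yaw -0.004 u [0.23 0.39 0.89] q [-0.72  0.61 -0.66 -2.12 -1.15  0.14] F [-0.4 -0.3 -0.6] w 39.9
max turn 0.032 max step 4.4821869662029945
[{"delta_pos":[-0.4,3.1,0.3],"rot":[0.002,-0.003,0.001],"jaw":40},{"delta_pos":[-0.3,3.2,0.4],"rot":[0.003,-0.003,0.001],"jaw":40},{"delta_pos":[-0.2,4.4,-0.5],"rot":[0.029,0,-0.012],"jaw":40},{"delta_pos":[-0.3,4.3,-0.6],"rot":[0.028,0,-0.013],"jaw":40},{"delta_pos":[-0.3,4.4,-0.8],"rot":[0.029,0,-0.012],"jaw":40},{"delta_pos":[-0.4,4.3,-0.8],"rot":[0.028,0,-0.013],"jaw":40},{"delta_pos":[-0.4,4.3,-1],"rot":[0.029,0,-0.012],"jaw":40},{"delta_pos":[-0.5,4.3,-1.1],"rot":[0.029,0,-0.013],"jaw":40},{"delta_pos":[-0.5,4.2,-1.2],"rot":[0.028,0,-0.012],"jaw":40},{"delta_pos":[-0.6,4.1,-1.4],"rot":[0.029,0,-0.013],"jaw":40}]
```

View pics/w2.png

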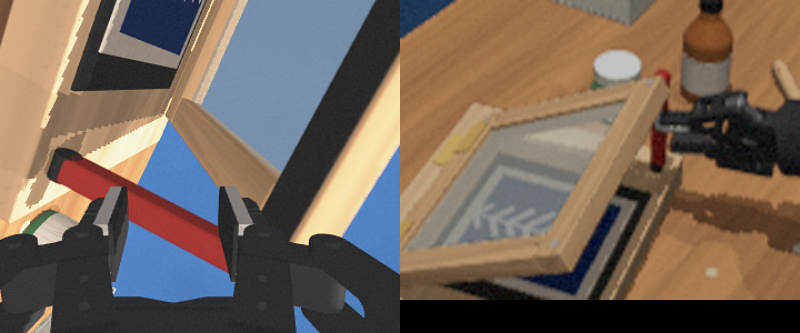

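```bash
python3 - <<'E'
from bench import arm
from kin import *
from h import proj,B2W,fr
s=arm.read_state();R=Ro.from_quat(s["ee_rot"]);x=np.array(s["position"]);k=arm.calibration("wrist")
g=lambda p:((proj(k,p)-[100,60])*1.111).round(0)[0]
for nm,sg in(("upper",1),("lower",-1)):
  for dx in(-11,0,11):
    for dy in (-4,-40):
      print(nm,"x",dx,"y",dy,"pad",g(x+R.apply([dx,dy,sg*20])),"back",g(x+R.apply([dx,dy,sg*34.5])), "board",toboard(x+R.apply([dx,dy,sg*27])).round(0))
for z in(47,75,100,125,150): print("leg front",z,g(B2W(Pb,[-117,-134,z])),"inner edge",g(B2W(Pb,[-117,-127,z])))
print("cam pos tool frame",R.inv().apply(-np.array(k["R"]).T@np.array(k["t"])-x).round(0))
E
```

```text
upper x -11 y -4 pad [218. 185.] back [252. 185.] board [-114. -102.  126.]
upper x -11 y -40 pad [232. 226.] back [277. 226.] board [-148. -102.  135.]
upper x 0 y -4 pad [218. 208.] back [251. 208.] board [-113. -112.  130.]
upper x 0 y -40 pad [231. 255.] back [274. 255.] board [-147. -112.  139.]
upper x 11 y -4 pad [217. 231.] back [249. 231.] board [-112. -122.  134.]
upper x 11 y -40 pad [230. 284.] back [272. 284.] board [-146. -122.  143.]
lower x -11 y -4 pad [125. 185.] back [ 91. 185.] board [-126. -123.   78.]
lower x -11 y -40 pad [110. 226.] back [ 65. 226.] board [-161. -123.   87.]
lower x 0 y -4 pad [126. 208.] back [ 92. 208.] board [-125. -133.   82.]
lower x 0 y -40 pad [111. 255.] back [ 68. 255.] board [-160. -133.   91.]
lower x 11 y -4 pad [126. 231.] back [ 94. 231.] board [-124. -143.   86.]
lower x 11 y -40 pad [113. 284.] back [ 71. 284.] board [-159. -143.   95.]
leg front 47 [ 52. 170.] inner edge [ 57. 157.]
leg front 75 [103. 197.] inner edge [108. 183.]
leg front 100 [151. 222.] inner edge [157. 209.]
leg front 125 [201. 248.] inner edge [207. 235.]
leg front 150 [253. 276.] inner edge [261. 263.]
cam pos tool frame [ -66. -142.    1.]
```

```bash
python3 - <<'E'
from bench import arm
from kin import *
from h import proj,B2W,fr
import cv2
im=arm.get_image("wrist").astype(int);k=arm.calibration("wrist")
red=(im[:,:,0]>90)&(im[:,:,1]<75)&(im[:,:,2]<75)
for c in range(160,320,15):
  r=np.where(red[:,c])[0]
  if len(r): print(c,r.min(),r.max(),len(r))
def edges(dx,dy):
  o=[]
  m=np.zeros((384,512),np.uint8)
  pts=[proj(k,B2W(Pb,[-110+dx+a,-134+dy+b,z]))[0] for a in(-7,7) for b in(-7,7) for z in(50,160)]
  cv2.fillConvexPoly(m,cv2.convexHull(np.array(pts,np.float32)).astype(np.int32),1)
  return m
for d in((0,0),(0,4),(4,0),(4,4),(0,7),(7,7)):
  m=edges(*d);print(d,[(c,np.where(m[:,c])[0].min(),np.where(m[:,c])[0].max()) for c in(190,205,220,235,250,265) if m[:,c].any()])
E
```

```text
160 205 228 24
175 203 253 36
190 210 237 28
205 218 227 10
220 226 260 35
235 233 268 36
250 241 276 36
265 249 285 37
280 256 293 38
295 264 301 38
(0, 0) [(190, np.int64(209), np.int64(249)), (205, np.int64(217), np.int64(257)), (220, np.int64(224), np.int64(265)), (235, np.int64(232), np.int64(273)), (250, np.int64(240), np.int64(281)), (265, np.int64(248), np.int64(289))]
(0, 4) [(190, np.int64(202), np.int64(241)), (205, np.int64(209), np.int64(249)), (220, np.int64(217), np.int64(257)), (235, np.int64(225), np.int64(265)), (250, np.int64(232), np.int64(273)), (265, np.int64(240), np.int64(281))]
(4, 0) [(190, np.int64(206), np.int64(245)), (205, np.int64(214), np.int64(253)), (220, np.int64(221), np.int64(261)), (235, np.int64(229), np.int64(269)), (250, np.int64(237), np.int64(277)), (265, np.int64(244), np.int64(285))]
(4, 4) [(190, np.int64(199), np.int64(237)), (205, np.int64(206), np.int64(245)), (220, np.int64(214), np.int64(253)), (235, np.int64(221), np.int64(261)), (250, np.int64(229), np.int64(269)), (265, np.int64(236), np.int64(277))]
(0, 7) [(190, np.int64(196), np.int64(236)), (205, np.int64(203), np.int64(244)), (220, np.int64(211), np.int64(251)), (235, np.int64(219), np.int64(259)), (250, np.int64(226), np.int64(267)), (265, np.int64(234), np.int64(275))]
(7, 7) [(190, np.int64(191), np.int64(229)), (205, np.int64(198), np.int64(236)), (220, np.int64(206), np.int64(244)), (235, np.int64(213), np.int64(252)), (250, np.int64(221), np.int64(260)), (265, np.int64(228), np.int64(268))]
```

```bash
python3 -m creep '[{"delta_pos":[-0.4,3.1,0.3],"rot":[0,0,0],"jaw":40},{"delta_pos":[-0.3,3.2,0.4],"rot":[0,0,0],"jaw":40},{"delta_pos":[-0.2,4.4,-0.5],"rot":[0.029,0,-0.012],"jaw":40},{"delta_pos":[-0.3,4.3,-0.6],"rot":[0.028,0,-0.013],"jaw":40},{"delta_pos":[-0.3,4.4,-0.8],"rot":[0.029,0,-0.012],"jaw":40},{"delta_pos":[-0.4,4.3,-0.8],"rot":[0.028,0,-0.013],"jaw":40},{"delta_pos":[-0.4,4.3,-1],"rot":[0.029,0,-0.012],"jaw":40},{"delta_pos":[-0.5,4.3,-1.1],"rot":[0.029,0,-0.013],"jaw":40},{"delta_pos":[-0.5,4.2,-1.2],"rot":[0.028,0,-0.012],"jaw":40},{"delta_pos":[-0.6,4.1,-1.4],"rot":[0.029,0,-0.013],"jaw":40}]'
cat > look.py <<'E'
import sys
from bench import arm
from kin import *
import cv2
s=arm.read_state();rep(s)
im=arm.get_image("wrist");sd=arm.get_image("side")
a=cv2.resize(sd[110:230,170:330],(400,300),interpolation=cv2.INTER_CUBIC)
cv2.imwrite(sys.argv[1],np.hstack([cv2.resize(im[60:360,100:460],(400,333)),cv2.copyMakeBorder(a,0,33,0,0,0)])[:,:,::-1])
E
python3 look.py pics/w3.png
```

```text
clock: 8.37
position: [612.0, -77.9, 90.9]
ee_rot: [-0.128, -0.156, -0.615, 0.762]
contact_force: [-3.6, -1.2, -1.3]
gripper_width: 40.1
t 8.37 TCP board [ -77.2 -121.7   90.9] pitch 0.003 yaw -0.005 u [0.   0.39 0.92] q [-0.7   0.88 -0.63 -2.23 -1.53  0.35] F [-3.7 -0.4 -1.3] w 40.1
```

View pics/w3.png

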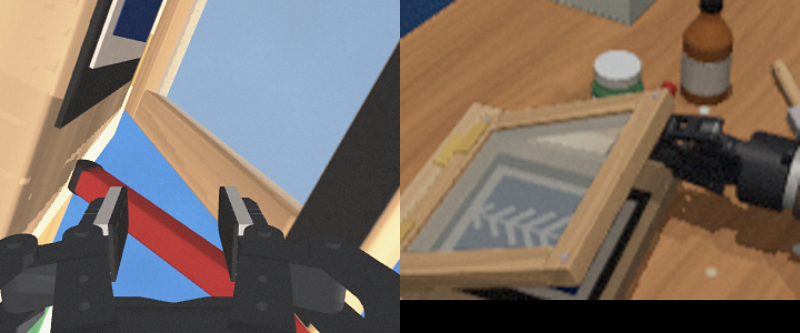

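```bash
python3 -m creep '[{"delta_pos":[0,1.2,-0.3],"rot":[0,0,0],"jaw":40},{"delta_pos":[0,1.2,-0.3],"rot":[0,0,0],"jaw":40},{"delta_pos":[0,1.2,-0.3],"rot":[0,0,0],"jaw":40},{"delta_pos":[0,1.2,-0.3],"rot":[0,0,0],"jaw":40},{"delta_pos":[0,1.2,-0.3],"rot":[0,0,0],"jaw":40},{"delta_pos":[0,1.2,-0.3],"rot":[0,0,0],"jaw":40},{"delta_pos":[0,1.2,-0.3],"rot":[0,0,0],"jaw":40},{"delta_pos":[0,1,-0.3],"rot":[0,0,0],"jaw":40},{"delta_pos":[0,0,0],"rot":[0,0,0],"jaw":40},{"delta_pos":[0,0,0],"rot":[0,0,0],"jaw":40}]'
python3 look.py pics/w4.png
python3 - <<'E'
from bench import arm
from kin import *
for c in("wrist","side"):
  for n in("leg_foot","leg","frame_corner"): print(c,n,[(np.round(d["location"],0).tolist(),round(d["p"],2)) for d in arm.find_in(c,n)][:2])
E
```

```text
clock: 9.3
position: [621.2, -76.5, 94.2]
ee_rot: [-0.124, -0.161, -0.615, 0.762]
contact_force: [-5.5, 0.9, 14.3]
gripper_width: 40.0
t 9.3 TCP board [ -67.8 -122.4   94.2] pitch -0.009 yaw -0.004 u [-0.01  0.4   0.92] q [-0.68  0.88 -0.61 -2.24 -1.53  0.34] F [-5.2  2.  14.3] w 40.0
wrist leg_foot [([255.0, 278.0], 0.89)]
wrist leg [([256.0, 279.0], 0.68)]
wrist frame_corner [([377.0, 146.0], 0.59)]
side leg_foot []
side leg []
side frame_corner [([220.0, 187.0], 0.69), ([283.0, 249.0], 0.21)]
```

View pics/w4.png

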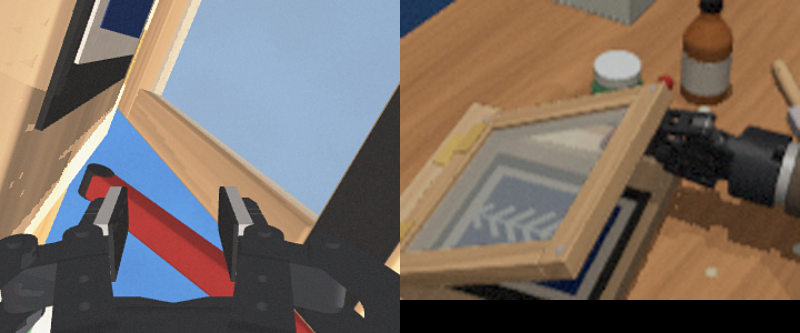

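```bash
python3 - <<'E'
from bench import arm
from kin import *
from h import proj,B2W,fr
k=arm.calibration("wrist");ks=arm.calibration("side")
g=lambda p:((proj(k,p)-[100,60])*1.111).round(0)[0]
for x in(-80,-70,-60,-50,-40): print("foot",x,g(B2W(Pb,[x,-134,47])))
for a in(.3,.35,.4,.45,.4985):
  c=B2W(Pb,fr(a,240,-11,125));p=proj(ks,c)[0];print(a,"side crop",((p-[170,110])*2.5+[400,0]).round(0),"R corner wrist",g(B2W(Pb,fr(a,240,-11,-125))),"R inner rail front", g(B2W(Pb,fr(a,212,-11,-97))),"hinge inner",g(B2W(Pb,fr(a,28,-11,-97))))
E
```

```text
foot -80 [ 53. 200.]
foot -70 [ 61. 190.]
foot -60 [ 67. 181.]
foot -50 [ 73. 174.]
foot -40 [ 78. 167.]
0.3 side crop [595. 316.] R corner wrist [231. 364.] R inner rail front [232. 210.] hinge inner [130.  83.]
0.35 side crop [591. 306.] R corner wrist [268. 366.] R inner rail front [260. 218.] hinge inner [132.  83.]
0.4 side crop [586. 296.] R corner wrist [301. 367.] R inner rail front [285. 224.] hinge inner [134.  84.]
0.45 side crop [581. 285.] R corner wrist [328. 365.] R inner rail front [307. 229.] hinge inner [135.  85.]
0.4985 side crop [575. 275.] R corner wrist [351. 362.] R inner rail front [325. 232.] hinge inner [137.  86.]
```

```bash
cat >> kin.py <<'E'
def fromTop(xt,zt,yu,p,rho,o):
    """board: tip-top corner x,z; y of upper finger centre"""
    u=np.array([np.cos(rho)*np.sin(p),np.sin(rho),np.cos(rho)*np.cos(p)]);d=o+14.5
    n=np.array([np.sin(p),0,np.cos(p)])
    U=np.array([xt,yu,zt])-n*(7.25*np.cos(rho)+11*np.sin(rho))
    U[1]=yu
    return fromU(U,p,rho,d,4*o/40)
KEY=[(-95,129,-111,0,.41,40),(-118,122,-110,.15,.2,25),(-128,112,-108,.35,0,8),(-131,80,-108,.5,0,0),(-138,31.5,-108,.5,0,0)]
E
python3 - <<'E'
from bench import arm
from kin import *
s=arm.read_state();P0=(np.array(s["position"]),Ro.from_quat(s["ee_rot"]))
q=np.array(s["joints"])
for K in KEY:
  X,R=fromTop(*K);q,e=IK(X,R,q);print(K,toboard(X).round(1),q.round(2),round(e,2))
A=fromTop(*KEY[0]);print("z now top model",P0[0])
rows(lerp(P0,A,9),[40]*9,*P0,dp=1,dr=3)
E
```

```text
(-95, 129, -111, 0, 0.41, 40) [ -91.  -121.9   93. ] [-0.72  0.88 -0.64 -2.2  -1.54  0.37] 0.0
(-118, 122, -110, 0.15, 0.2, 25) [-119.8 -113.9   93.3] [-0.75  0.76 -0.7  -2.15 -1.35  0.1 ] 0.0
(-128, 112, -108, 0.35, 0, 8) [-133.6 -108.    94.3] [-0.71  0.56 -0.68 -2.08 -1.04 -0.31] 0.0
(-131, 80, -108, 0.5, 0, 0) [-138.  -108.    67.3] [-0.65  0.51 -0.64 -2.02 -0.84 -0.43] 0.0
(-138, 31.5, -108, 0.5, 0, 0) [-145.  -108.    18.8] [-0.7   0.67 -0.68 -2.11 -0.95 -0.21] 0.0
z now top model [621.33799667 -76.43318054  94.28849028]
max turn 0.002 max step 2.6038433132583076
[{"delta_pos":[-0.1,-2.6,-0.1],"rot":[-0.001,0,0.001],"jaw":40},{"delta_pos":[-0.1,-2.6,-0.1],"rot":[-0.001,0,0.001],"jaw":40},{"delta_pos":[-0.1,-2.6,-0.1],"rot":[0,0,0],"jaw":40},{"delta_pos":[-0.1,-2.6,-0.1],"rot":[-0.001,-0.001,0.001],"jaw":40},{"delta_pos":[-0.1,-2.6,-0.1],"rot":[-0.001,0,0.001],"jaw":40},{"delta_pos":[-0.1,-2.5,-0.1],"rot":[-0.001,0,0.001],"jaw":40},{"delta_pos":[-0.1,-2.6,-0.1],"rot":[0,0,0],"jaw":40},{"delta_pos":[-0.1,-2.6,-0.1],"rot":[-0.001,0,0.001],"jaw":40},{"delta_pos":[-0.1,-2.6,-0.1],"rot":[-0.001,0,0.001],"jaw":40}]
```

```bash
python3 -m creep '[{"delta_pos":[0,-2.6,0],"rot":[0,0,0],"jaw":40},{"delta_pos":[0,-2.6,0],"rot":[0,0,0],"jaw":40},{"delta_pos":[0,-2.6,0],"rot":[0,0,0],"jaw":40},{"delta_pos":[0,-2.6,0],"rot":[0,0,0],"jaw":40},{"delta_pos":[0,-2.6,0],"rot":[0,0,0],"jaw":40},{"delta_pos":[0,-2.6,0],"rot":[0,0,0],"jaw":40},{"delta_pos":[0,0,0],"rot":[0,0,0],"jaw":40},{"delta_pos":[0,0,0],"rot":[0,0,0],"jaw":40},{"delta_pos":[0,0,0],"rot":[0,0,0],"jaw":40},{"delta_pos":[0,0,0],"rot":[0,0,0],"jaw":40}]'
python3 look.py pics/w5.png
```

```text
clock: 10.53
position: [606.6, -80.4, 88.7]
ee_rot: [-0.128, -0.155, -0.615, 0.762]
contact_force: [-1.2, -1.1, -2.5]
gripper_width: 40.4
t 10.53 TCP board [ -83.  -123.    88.7] pitch 0.004 yaw -0.006 u [0.01 0.39 0.92] q [-0.71  0.89 -0.63 -2.22 -1.53  0.36] F [-1.4 -0.9 -2.5] w 40.4
```

View pics/w5.png

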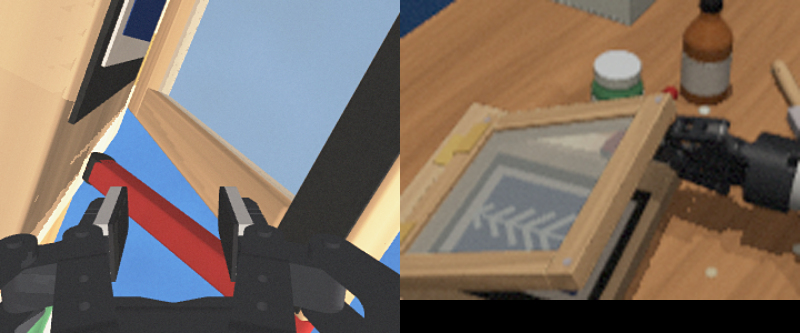

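```bash
python3 - <<'E'
from bench import arm
from kin import *
s=arm.read_state();P=(np.array(s["position"]),Ro.from_quat(s["ee_rot"]))
# interpolate the key parameters themselves, so the finger top follows the plan
K0=np.array((-87,124.7,-112,0,.41,40.));path=[];J=[]
for K,N in((KEY[1],10),(KEY[2],10)):
  K=np.array(K,float)
  for k in range(1,N+1):
    v=K0+(K-K0)*k/N;path.append(fromTop(*v));J.append(round(v[5],1))
  K0=K
rows(path,J,*P,dp=1,dr=3)
E
```

```text
max turn 0.029 max step 4.070626487409524
[{"delta_pos":[-1,-3.9,0.6],"rot":[-0.008,0.017,0.01],"jaw":38.5},{"delta_pos":[-0.9,-3.7,0.6],"rot":[-0.014,0.021,0.005],"jaw":37.0},{"delta_pos":[-0.8,-3.8,0.6],"rot":[-0.014,0.021,0.006],"jaw":35.5},{"delta_pos":[-0.8,-3.7,0.5],"rot":[-0.014,0.021,0.004],"jaw":34.0},{"delta_pos":[-0.7,-3.8,0.6],"rot":[-0.014,0.021,0.005],"jaw":32.5},{"delta_pos":[-0.8,-3.6,0.4],"rot":[-0.015,0.021,0.004],"jaw":31.0},{"delta_pos":[-0.8,-3.7,0.4],"rot":[-0.014,0.021,0.004],"jaw":29.5},{"delta_pos":[-0.7,-3.7,0.4],"rot":[-0.015,0.021,0.004],"jaw":28.0},{"delta_pos":[-0.8,-3.6,0.3],"rot":[-0.014,0.021,0.004],"jaw":26.5},{"delta_pos":[-0.7,-3.6,0.3],"rot":[-0.015,0.021,0.003],"jaw":25.0}]
[{"delta_pos":[-0.8,-1.6,0],"rot":[-0.02,0.02,0.004],"jaw":23.3},{"delta_pos":[-0.7,-1.5,-0.1],"rot":[-0.019,0.02,0.003],"jaw":21.6},{"delta_pos":[-0.7,-1.5,-0.2],"rot":[-0.02,0.02,0.003],"jaw":19.9},{"delta_pos":[-0.7,-1.4,-0.1],"rot":[-0.02,0.02,0.002],"jaw":18.2},{"delta_pos":[-0.6,-1.4,-0.1],"rot":[-0.02,0.02,0.003],"jaw":16.5},{"delta_pos":[-0.6,-1.4,-0.2],"rot":[-0.02,0.02,0.001],"jaw":14.8},{"delta_pos":[-0.6,-1.3,-0.2],"rot":[-0.02,0.02,0.002],"jaw":13.1},{"delta_pos":[-0.5,-1.2,-0.1],"rot":[-0.02,0.02,0.001],"jaw":11.4},{"delta_pos":[-0.5,-1.2,-0.2],"rot":[-0.02,0.02,0],"jaw":9.7},{"delta_pos":[-0.4,-1.2,-0.2],"rot":[-0.02,0.02,0.001],"jaw":8.0}]
```

```bash
python3 -m creep '[{"delta_pos":[-1,-3.9,0.6],"rot":[-0.008,0.017,0.01],"jaw":38.5},{"delta_pos":[-0.9,-3.7,0.6],"rot":[-0.014,0.021,0.005],"jaw":37},{"delta_pos":[-0.8,-3.8,0.6],"rot":[-0.014,0.021,0.006],"jaw":35.5},{"delta_pos":[-0.8,-3.7,0.5],"rot":[-0.014,0.021,0.004],"jaw":34},{"delta_pos":[-0.7,-3.8,0.6],"rot":[-0.014,0.021,0.005],"jaw":32.5},{"delta_pos":[-0.8,-3.6,0.4],"rot":[-0.015,0.021,0.004],"jaw":31},{"delta_pos":[-0.8,-3.7,0.4],"rot":[-0.014,0.021,0.004],"jaw":29.5},{"delta_pos":[-0.7,-3.7,0.4],"rot":[-0.015,0.021,0.004],"jaw":28},{"delta_pos":[-0.8,-3.6,0.3],"rot":[-0.014,0.021,0.004],"jaw":26.5},{"delta_pos":[-0.7,-3.6,0.3],"rot":[-0.015,0.021,0.003],"jaw":25}]'
cat > ang.py <<'E'
from bench import arm
from kin import *
from h import proj,B2W,fr
import cv2
s=arm.read_state();rep(s)
# frame angle by matching the frame mask in the side view to the model outline
ks=arm.calibration("side");m=arm.masks_of("side","frame")
if m:
  M=m[0]["pixels"].astype(np.uint8);best=[]
  for a in np.arange(-.02,.56,.01):
    z=np.zeros_like(M);pts=[proj(ks,B2W(Pb,fr(a,r,h,y)))[0] for r in(-14,240) for h in(-11,11) for y in(-125,125)]
    cv2.fillConvexPoly(z,cv2.convexHull(np.array(pts,np.float32)).astype(np.int32),1)
    best.append(((z&M).sum()/(z|M).sum(),round(a,2)))
  print("frame angle iou",sorted(best)[-3:],m[0]["p"])
E
python3 ang.py
```

```text
clock: 11.47
position: [568.1, -79.3, 93.8]
ee_rot: [-0.12, -0.03, -0.615, 0.779]
contact_force: [1.2, -0.4, -3.6]
gripper_width: 25.1
t 11.47 TCP board [-120.3 -113.7   93.8] pitch 0.151 yaw 0.0 u [0.15 0.2  0.97] q [-0.75  0.75 -0.7  -2.15 -1.35  0.1 ] F [ 1.1 -0.7 -3.6] w 25.1
frame angle iou [(np.float64(0.9248486638121954), np.float64(0.43)), (np.float64(0.927353595255745), np.float64(0.44)), (np.float64(0.9292114695340502), np.float64(0.45))] 0.57
```

```bash
sed -i 's/^ks=/arm.get_image("side");ks=/' ang.py; python3 ang.py; python3 -m creep '[{"delta_pos":[-0.8,-1.6,0],"rot":[-0.02,0.02,0.004],"jaw":23.3},{"delta_pos":[-0.7,-1.5,-0.1],"rot":[-0.019,0.02,0.003],"jaw":21.6},{"delta_pos":[-0.7,-1.5,-0.2],"rot":[-0.02,0.02,0.003],"jaw":19.9},{"delta_pos":[-0.7,-1.4,-0.1],"rot":[-0.02,0.02,0.002],"jaw":18.2},{"delta_pos":[-0.6,-1.4,-0.1],"rot":[-0.02,0.02,0.003],"jaw":16.5},{"delta_pos":[-0.6,-1.4,-0.2],"rot":[-0.02,0.02,0.001],"jaw":14.8},{"delta_pos":[-0.6,-1.3,-0.2],"rot":[-0.02,0.02,0.002],"jaw":13.1},{"delta_pos":[-0.5,-1.2,-0.1],"rot":[-0.02,0.02,0.001],"jaw":11.4},{"delta_pos":[-0.5,-1.2,-0.2],"rot":[-0.02,0.02,0],"jaw":9.7},{"delta_pos":[-0.4,-1.2,-0.2],"rot":[-0.02,0.02,0.001],"jaw":8}]'; python3 ang.py
python3 - <<'E'
from bench import arm
from kin import *
s=arm.read_state();P=(np.array(s["position"]),Ro.from_quat(s["ee_rot"]))
K0=np.array(KEY[2],float);path=[];J=[]
for K,N in((KEY[3],10),((-135,50,-108,.5,0,0),10),((-138,40,-108,.5,0,0),5),(KEY[4],5)):
  K=np.array(K,float)
  for k in range(1,N+1):
    v=K0+(K-K0)*k/N;path.append(fromTop(*v));J.append(max(0,round(v[5],1)))
  K0=K
rows(path,J,*P,dp=1,dr=3)
E
```

```text
t 11.52 TCP board [-120.7 -113.5   94.5] pitch 0.151 yaw 0.0 u [0.15 0.2  0.97] q [-0.75  0.75 -0.7  -2.15 -1.35  0.1 ] F [-0.5 -1.2 -2. ] w 24.9
frame angle iou [(np.float64(0.9088072613813644), np.float64(0.38)), (np.float64(0.9106280193236715), np.float64(0.39)), (np.float64(0.9181765890135174), np.float64(0.4))] 0.66
clock: 12.45
position: [553.4, -76.2, 94.4]
ee_rot: [-0.136, 0.11, -0.616, 0.768]
contact_force: [-0.5, -0.1, -3.3]
gripper_width: 8.2
t 12.45 TCP board [-134.  -107.5   94.4] pitch 0.351 yaw 0.001 u [ 0.34 -0.    0.94] q [-0.71  0.55 -0.69 -2.08 -1.04 -0.31] F [-0.5  0.  -3.3] w 8.2
frame angle iou [(np.float64(0.9242652084757348), np.float64(0.35)), (np.float64(0.9268826021593549), np.float64(0.34)), (np.float64(0.9303346132748217), np.float64(0.33))] 0.58
max turn 0.016 max step 3.7589892258425004
[{"delta_pos":[0.6,0.9,-3.6],"rot":[-0.016,0.002,-0.001],"jaw":7.2},{"delta_pos":[0,0.5,-2.7],"rot":[-0.015,0,0],"jaw":6.4},{"delta_pos":[0,0.6,-2.7],"rot":[-0.015,0,0],"jaw":5.6},{"delta_pos":[0,0.6,-2.7],"rot":[-0.015,0,0],"jaw":4.8},{"delta_pos":[0,0.6,-2.6],"rot":[-0
[... 575 characters left out ...]
:[0,0,0],"jaw":0},{"delta_pos":[0,1.1,-2.8],"rot":[0,0,0],"jaw":0},{"delta_pos":[0,1.1,-2.8],"rot":[0,0,0],"jaw":0},{"delta_pos":[0,1.1,-2.9],"rot":[0,0,0],"jaw":0},{"delta_pos":[0,1.1,-2.8],"rot":[0,0,0],"jaw":0}]
[{"delta_pos":[0,0.4,-2],"rot":[0,0,0],"jaw":0},{"delta_pos":[0,0.4,-2.1],"rot":[0,0,0],"jaw":0},{"delta_pos":[0,0.5,-2],"rot":[0,0,0],"jaw":0},{"delta_pos":[0,0.4,-2.1],"rot":[0,0,0],"jaw":0},{"delta_pos":[0,0.4,-2],"rot":[0,0,0],"jaw":0},{"delta_pos":[0,0.8,-1.5],"rot":[0,0,0],"jaw":0},{"delta_pos":[0,0.8,-1.5],"rot":[0,0,0],"jaw":0},{"delta_pos":[0,0.9,-1.5],"rot":[0,0,0],"jaw":0},{"delta_pos":[0,0.8,-1.5],"rot":[0,0,0],"jaw":0},{"delta_pos":[0,0.8,-1.5],"rot":[0,0,0],"jaw":0}]
```

```bash
python3 -m creep '[{"delta_pos":[0.6,0.9,-3.6],"rot":[-0.016,0.002,-0.001],"jaw":7.2},{"delta_pos":[0,0.5,-2.7],"rot":[-0.015,0,0],"jaw":6.4},{"delta_pos":[0,0.6,-2.7],"rot":[-0.015,0,0],"jaw":5.6},{"delta_pos":[0,0.6,-2.7],"rot":[-0.015,0,0],"jaw":4.8},{"delta_pos":[0,0.6,-2.6],"rot":[-0.015,0,0],"jaw":4},{"delta_pos":[0,0.8,-2.7],"rot":[-0.015,0,0],"jaw":3.2},{"delta_pos":[0,0.7,-2.6],"rot":[-0.015,0,0],"jaw":2.4},{"delta_pos":[0,0.9,-2.6],"rot":[-0.015,0,0],"jaw":1.6},{"delta_pos":[0,0.9,-2.6],"rot":[-0.015,0,0],"jaw":0.8},{"delta_pos":[0,0.9,-2.5],"rot":[-0.015,0,0],"jaw":0}]'; python3 ang.py
```

```text
clock: 13.38
position: [547.9, -77.6, 64.7]
ee_rot: [-0.194, 0.158, -0.606, 0.755]
contact_force: [-6.5, -1.9, -1.6]
gripper_width: 0.1
t 13.38 TCP board [-139.6 -107.6   64.7] pitch 0.506 yaw 0.001 u [ 0.49 -0.    0.87] q [-0.65  0.51 -0.64 -2.02 -0.83 -0.43] F [-6.7 -0.4 -1.6] w 0.1
frame angle iou [(np.float64(0.9187696170747018), np.float64(0.2)), (np.float64(0.9202228694440927), np.float64(0.23)), (np.float64(0.9217095310136157), np.float64(0.22))] 0.69
```

```bash
python3 -m creep '[{"delta_pos":[0,0.4,-2.9],"rot":[0,0,0],"jaw":0},{"delta_pos":[0,0.4,-2.8],"rot":[0,0,0],"jaw":0},{"delta_pos":[0,0.4,-2.8],"rot":[0,0,0],"jaw":0},{"delta_pos":[0,0.8,-2.8],"rot":[0,0,0],"jaw":0},{"delta_pos":[0,1.1,-2.9],"rot":[0,0,0],"jaw":0},{"delta_pos":[0,1.1,-2.8],"rot":[0,0,0],"jaw":0},{"delta_pos":[0,1.1,-2.8],"rot":[0,0,0],"jaw":0},{"delta_pos":[0,0,0],"rot":[0,0,0],"jaw":0},{"delta_pos":[0,0,0],"rot":[0,0,0],"jaw":0},{"delta_pos":[0,0,0],"rot":[0,0,0],"jaw":0}]'; python3 ang.py; python3 look.py pics/w6.png
```

```text
clock: 14.32
position: [545.0, -79.3, 46.5]
ee_rot: [-0.193, 0.156, -0.607, 0.755]
contact_force: [-0.6, -1.0, -1.1]
gripper_width: -0.0
t 14.32 TCP board [-142.8 -108.7   46.5] pitch 0.501 yaw -0.001 u [ 0.48 -0.    0.88] q [-0.67  0.58 -0.66 -2.06 -0.89 -0.33] F [-0.8 -0.8 -1.1] w -0.0
frame angle iou [(np.float64(0.9267820404211545), np.float64(0.14)), (np.float64(0.9293517844136926), np.float64(0.13)), (np.float64(0.9315617036767383), np.float64(0.12))] 0.63
t 14.42 TCP board [-142.8 -108.6   46.7] pitch 0.501 yaw -0.001 u [ 0.48 -0.    0.88] q [-0.67  0.58 -0.66 -2.06 -0.89 -0.33] F [-1.8 -0.3 -2.6] w 0.1
```

View pics/w6.png

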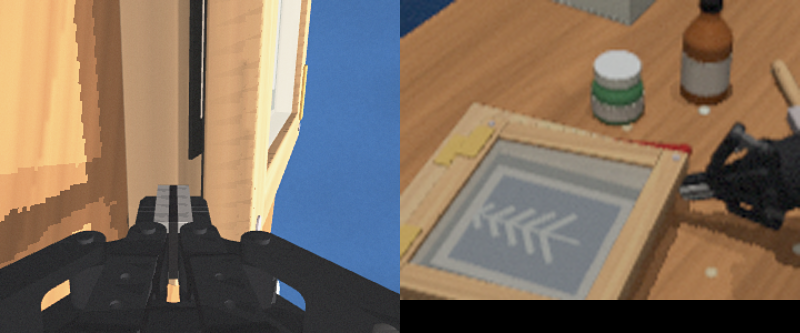

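```bash
python3 -m creep '[{"delta_pos":[0,0.8,-1.8],"rot":[0,0,0],"jaw":0},{"delta_pos":[0,0.8,-1.8],"rot":[0,0,0],"jaw":0},{"delta_pos":[0,0.8,-1.8],"rot":[0,0,0],"jaw":0},{"delta_pos":[0,0.8,-1.8],"rot":[0,0,0],"jaw":0},{"delta_pos":[0,0.8,-1.8],"rot":[0,0,0],"jaw":0},{"delta_pos":[0,0.8,-1.8],"rot":[0,0,0],"jaw":0},{"delta_pos":[0,0.8,-1.8],"rot":[0,0,0],"jaw":0},{"delta_pos":[0,0.8,-1.8],"rot":[0,0,0],"jaw":0},{"delta_pos":[0,0.8,-1.8],"rot":[0,0,0],"jaw":0},{"delta_pos":[0,0.8,-1.8],"rot":[0,0,0],"jaw":0}]'; python3 ang.py;
python3 -m creep '[{"delta_pos":[0,0.4,-1],"rot":[0,0,0],"jaw":0},{"delta_pos":[0,0.4,-1],"rot":[0,0,0],"jaw":0},{"delta_pos":[0,0.4,-1],"rot":[0,0,0],"jaw":0},{"delta_pos":[0,0.4,-1],"rot":[0,0,0],"jaw":0},{"delta_pos":[0,0.4,-1],"rot":[0,0,0],"jaw":0},{"delta_pos":[0,0.4,-1],"rot":[0,0,0],"jaw":0},{"delta_pos":[0,0.4,-1],"rot":[0,0,0],"jaw":0},{"delta_pos":[0,0,0],"rot":[0,0,0],"jaw":0},{"delta_pos":[0,0,0],"rot":[0,0,0],"jaw":0},{"delta_pos":[0,0,0],"rot":[0,0,0],"jaw":0}]'; python3 ang.py
```

```text
clock: 15.35
position: [543.7, -79.3, 27.4]
ee_rot: [-0.192, 0.155, -0.607, 0.755]
contact_force: [0.9, 0.0, 1.7]
gripper_width: 0.0
t 15.35 TCP board [-144.1 -108.4   27.4] pitch 0.499 yaw -0.0 u [ 0.48 -0.    0.88] q [-0.69  0.64 -0.68 -2.1  -0.93 -0.25] F [ 0.9 -0.2  1.7] w 0.0
frame angle iou [(np.float64(0.9246130213872149), np.float64(0.04)), (np.float64(0.926939017169923), np.float64(0.06)), (np.float64(0.9289430125325135), np.float64(0.05))] 0.59
clock: 16.28
position: [542.5, -79.5, 19.5]
ee_rot: [-0.193, 0.156, -0.607, 0.755]
contact_force: [-0.5, -0.4, 0.5]
gripper_width: -0.5
t 16.28 TCP board [-145.3 -108.4   19.5] pitch 0.501 yaw -0.0 u [ 0.48 -0.    0.88] q [-0.7   0.67 -0.68 -2.11 -0.95 -0.22] F [-0.6 -0.3  0.5] w -0.5
frame angle iou [(np.float64(0.9124226558781533), np.float64(0.06)), (np.float64(0.9128679962013295), np.float64(0.05)), (np.float64(0.9146631754344203), np.float64(0.04))] 0.69
```

```bash
python3 - <<'E'
from bench import arm
from kin import *
from h import proj,B2W,fr
import cv2
ks=arm.calibration("side");im=arm.get_image("side");kt=arm.calibration("top");tp=arm.get_image("top")
def pan(img,k,x0,y0,w,h,f,aa):
  c=cv2.resize(img[y0:y0+h,x0:x0+w],None,fx=f,fy=f,interpolation=cv2.INTER_CUBIC)
  for a,col in aa:
    E=[(fr(a,240,-11,-125),fr(a,240,-11,125)),(fr(a,240,11,-125),fr(a,240,11,125)),(fr(a,240,11,125),fr(a,0,11,125)),(fr(a,240,-11,125),fr(a,0,-11,125))]
    for p,q in E:
      P=((proj(k,B2W(Pb,[p,q]))-[x0,y0]+.5)*f).astype(int);cv2.line(c,tuple(P[0].tolist()),tuple(P[1].tolist()),col,1)
  return c
A=pan(im,ks,140,160,160,120,5,[]);A=cv2.resize(A,(400,300))
B=cv2.resize(pan(im,ks,140,160,160,120,5,[(0,(0,255,0)),(.05,(255,0,255))]),(400,300))
z=lambda aa:pan(im,ks,215,195,60,45,6.66,aa)[:299,:400]
C=np.hstack([cv2.resize(z([]),(400,300)),cv2.resize(z([(0,(0,255,0)),(.05,(255,0,255))]),(400,300))])
cv2.imwrite("pics/f.png",np.vstack([np.hstack([A,B]),C])[:,:,::-1])
E
```

```text
(no output)
```

View pics/f.png

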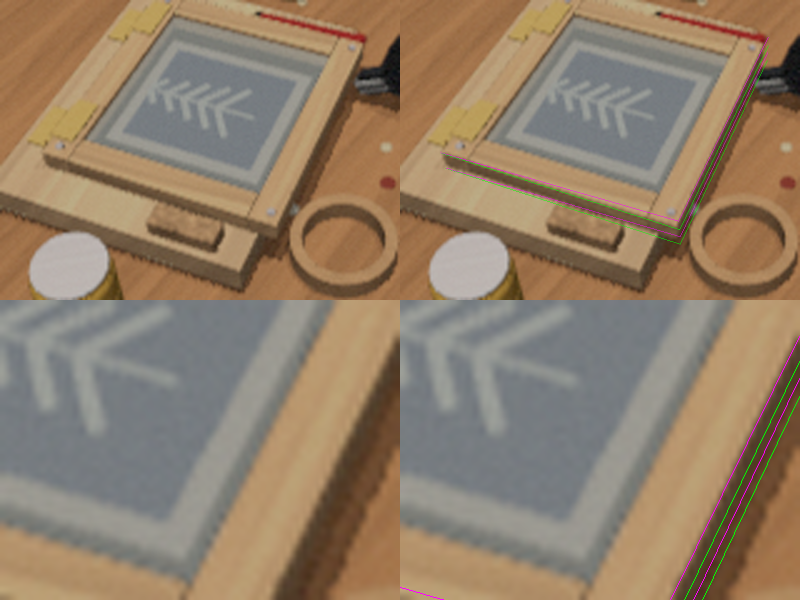

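```bash
python3 -m creep '[{"delta_pos":[0,-4.4,-2.4],"rot":[0,0,0],"jaw":0},{"delta_pos":[0,-8.8,-4.8],"rot":[0,0,0],"jaw":0},{"delta_pos":[0,-8.8,-4.8],"rot":[0,0,0],"jaw":0},{"delta_pos":[0,-8.8,-4.8],"rot":[0,0,0],"jaw":0},{"delta_pos":[0,-8.8,-4.8],"rot":[0,0,0],"jaw":0},{"delta_pos":[0,-8.8,-4.8],"rot":[0,0,0],"jaw":0},{"delta_pos":[0,-8.8,-4.8],"rot":[0,0,0],"jaw":0},{"delta_pos":[0,-8.8,-4.8],"rot":[0,0,0],"jaw":0},{"delta_pos":[0,0,0],"rot":[0,0,0],"jaw":0},{"delta_pos":[0,0,0],"rot":[0,0,0],"jaw":0}]'; python3 ang.py
cat > prof.py <<'E'
from bench import arm
from kin import *
from h import proj,B2W,fr
import cv2
s=arm.read_state();rep(s)
im=arm.get_image("wrist");k=arm.calibration("wrist");cv2.imwrite("pics/w7.png",im[:,:,::-1])
g=cv2.GaussianBlur(im,(3,3),0).astype(int)
for yb in(-60,-30,0):
  zz=np.arange(20,90,2)
  px=proj(k,B2W(Pb,[[-148,yb,z] for z in zz]))
  print("yb",yb,[(int(z),g[int(round(v)),int(round(u))].tolist()) for z,(u,v) in zip(zz,px) if 0<=u<511.5 and 0<=v<383.5])
E
python3 prof.py
```

```text
clock: 17.32
position: [468.8, -96.3, 19.6]
ee_rot: [-0.192, 0.157, -0.607, 0.755]
contact_force: [0.3, 0.4, 0.5]
gripper_width: -0.2
t 17.32 TCP board [-220.9 -108.8   19.6] pitch 0.501 yaw -0.002 u [ 0.48 -0.    0.88] q [-0.88  0.69 -0.79 -2.   -1.03 -0.1 ] F [0.3 0.3 0.5] w -0.2
frame angle iou [(np.float64(0.9319631467044649), np.float64(0.06)), (np.float64(0.9323654390934845), np.float64(0.04)), (np.float64(0.9369241672572644), np.float64(0.05))] 0.63
t 17.42 TCP board [-220.3 -108.7   19.7] pitch 0.501 yaw -0.001 u [ 0.48 -0.    0.88] q [-0.87  0.69 -0.79 -2.   -1.03 -0.1 ] F [ 0.7  0.2 -0.2] w 0.1
yb -60 [(20, [172, 138, 106]), (22, [169, 135, 103]), (24, [169, 136, 103]), (26, [168, 135, 103]), (28, [167, 134, 102]), (30, [165, 133, 101]), (32, [162, 131, 101]), (34, [160, 127, 98]), (36, [162, 130, 100]), (38, [161, 129, 99]), (40, [166, 133, 102]), (42, [74, 63, 50]), (44, [171, 133, 98]), (46, [177, 137, 100]), (48, [179, 138, 102]), (50, [182, 143, 104]), (52, [181, 140, 103]), (54, [176, 138, 100]), (56, [166, 129, 94]), (58, [174, 135, 101]), (60, [182, 142, 104]), (62,
[... 1203 characters left out ...]
1]), (28, [164, 132, 101]), (30, [162, 130, 99]), (32, [159, 127, 97]), (34, [156, 124, 96]), (36, [158, 126, 96]), (38, [159, 127, 97]), (40, [163, 130, 100]), (42, [113, 90, 69]), (44, [170, 134, 97]), (46, [176, 136, 99]), (48, [175, 137, 99]), (50, [176, 138, 100]), (52, [183, 142, 104]), (54, [187, 144, 105]), (56, [176, 136, 100]), (58, [175, 136, 100]), (60, [177, 138, 100]), (62, [239, 203, 147]), (64, [246, 226, 168]), (66, [223, 215, 196]), (68, [228, 219, 201]), (70, [231, 222, 204]), (72, [230, 221, 204]), (74, [175, 135, 98]), (76, [249, 222, 161]), (78, [64, 105, 158]), (80, [65, 104, 156]), (82, [66, 104, 157]), (84, [66, 105, 157]), (86, [66, 104, 155]), (88, [67, 105, 156])]
```

```bash
python3 -m creep '[{"delta_pos":[0,-8,7],"rot":[0,0,0],"jaw":0},{"delta_pos":[0,-8,7],"rot":[0,0,0],"jaw":0},{"delta_pos":[0,-8,7],"rot":[0,0,0],"jaw":0},{"delta_pos":[0,-8,7],"rot":[0,0,0],"jaw":0},{"delta_pos":[0,-8,7],"rot":[0,0,0],"jaw":0},{"delta_pos":[0,0,0],"rot":[0,0,0],"jaw":0},{"delta_pos":[0,0,0],"rot":[0,0,0],"jaw":0},{"delta_pos":[0,0,0],"rot":[0,0,0],"jaw":0},{"delta_pos":[0,0,0],"rot":[0,0,0],"jaw":0},{"delta_pos":[0,0,0],"rot":[0,0,0],"jaw":0}]'; python3 - <<'E'
from bench import arm
from kin import *
from h import ray
s=arm.read_state();rep(s);arm.get_image("top");k=arm.calibration("top")
for n,z in(("drink_can",61),("tape_roll",12),("solution_bottle",70),("sensitiser_jar",35),("coating_brush",8),("sanding_block",49),("printer",0)):
  d=arm.find_in("top",n)
  if d: print(n,round(d[0]["p"],2),ray(k,d[0]["location"],z).round(0),np.round(d[0]["location"]))
E
```

```text
clock: 18.3
position: [451.2, -99.5, 68.8]
ee_rot: [-0.192, 0.157, -0.607, 0.755]
contact_force: [0.6, 0.3, 0.2]
gripper_width: -0.0
t 18.3 TCP board [-238.8 -108.2   68.8] pitch 0.502 yaw 0.001 u [ 0.48 -0.    0.88] q [-0.87  0.49 -0.78 -1.88 -0.95 -0.34] F [0.7 0.2 0.2] w -0.0
drink_can 0.73 [584. 294.  61.] [161. 186.]
tape_roll 0.91 [481.  88.  12.] [229. 223.]
solution_bottle 0.69 [ 618. -284.   70.] [350. 178.]
sensitiser_jar 0.52 [483.  88.  35.] [228. 221.]
coating_brush 0.76 [ 489. -283.    8.] [347. 222.]
sanding_block 0.66 [546. 180.  49.] [199. 200.]
printer 0.89 [665.  56.   0.] [240. 167.]
```

```bash
python3 - <<'E'
from bench import arm
import cv2,numpy as np
b=cv2.imread("pics/b.png").astype(int);n=arm.get_image("top")[:,:,::-1].astype(int)
d=np.abs(b-n).max(2)
for nm,(x0,x1,y0,y1) in dict(tape=(205,245,212,252),block=(190,215,183,212),can=(140,180,170,205),jar=(305,335,138,168),bottle=(335,365,158,192),brush=(325,380,192,245),knife=(112,185,225,260)).items():
  b_,n_=[cv2.cvtColor(v[y0:y1,x0:x1].astype(np.uint8),cv2.COLOR_BGR2GRAY).astype(np.float32) for v in(b,n)]
  sh,r=cv2.phaseCorrelate(b_,n_);print(nm,"diff>40:",int((d[y0:y1,x0:x1]>40).sum()),"shift px",np.round(sh,2),round(r,2))
E
```

```text
tape diff>40: 144 shift px [-0.02  0.22] 0.4
block diff>40: 149 shift px [ 0.89 -0.04] 0.63
can diff>40: 0 shift px [-0.09  0.04] 0.96
jar diff>40: 0 shift px [ 0.06 -0.11] 0.95
bottle diff>40: 0 shift px [0.12 0.05] 0.94
brush diff>40: 0 shift px [0.11 0.01] 1.01
knife diff>40: 0 shift px [ 0.47 -0.01] 0.95
```

```bash
python3 -c "
from bench import arm
print(arm.job_done(), arm.read_state()['clock'])"
```

```text
the job is handed in; nothing more can be done
the job is handed in; nothing more can be done
```

The glass frame is shut on the board and the job is handed in, at about 18 s of the 45 s allowed. No verdict came back. I pushed the leg towards the hinge with the lower finger while the upper finger waited under the side rail. The frame came down onto the back of that finger. I then drew back, closed the empty jaws and lowered the frame on the fingertip until the finger carried no load.

**Last checks:**
- **Shut:** from close by with the wrist camera, the front rail's face spans about 42 to 62 mm above the table, against the 40 to 62 mm expected when shut. A coarser fit to the side camera gave 0.04 to 0.05 rad instead. I took the wrist reading as right, because at that angle the rail would show about 10 mm higher.
- **Leg:** it lies folded along the frame's side in the side picture.
- **Robot clear:** the tool is well away from everything, with a measured force of about 0.7 N, which is sensor noise.
- **Other things:** the top picture before and after shows the can, jar, bottle, brush and knife unmoved.
    - **Tape roll:** the network's two readings of its position disagreed by about 40 mm. Comparing the pictures gave almost no shift, with a weaker match because the arm was near.
    - **Sanding block:** it showed a 0.9-pixel shift, roughly 2 to 3 mm. I put that down to the frame beside it having moved, but did not confirm it.

**During the push:** the underside of the gripper touched the board's front edge and pressed on it with about 14 N, under the 40 N limit. It came free when I drew back. The finger also dragged on the felt with about 7 N while lowering.

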